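# Read the code plate of the goods-in scale with a hooded reader

### The job

Log the kitchen's goods-in scale for its check: take the hooded code reader out of its desk cradle and set its hood squarely and centred over the small square code plate on the scale's tilted indicator, pressing gently until the sprung hood is about halfway in, and hold it still there for a good second. Do not push the indicator out of its tilt or knock the jar, tin or mug. Then lower the reader back into the cradle, nose down and fully home, before letting go of it.

Things in the scene. Friction and masses are not known exactly. Their poses are not given: they have to be found in the camera images.
- reader: Cordless pistol-shaped code reader, 0.28 to 0.43 kg, parked nose down in the cradle. Origin: centre of the underside of its black bumper collar (62 mm across, 10 mm thick); z points away from the nose (up when parked), so it reads along -z, in any turn about z. Black handle, 30 mm wide, 34 mm thick, leaves the head towards -x 46 mm above the origin, rises 11 degrees, ends 140 mm out.
- reader_grip (a point): Middle of the reader's grey head where to grip it from above: 66 mm above the reader's origin on its z axis, axes as the reader's. The head is 50 mm (x) by 46 mm (y) in section with flat sides, and its top is 90 mm above the origin (24 mm above this point): grip across the 46 mm.
- hood (a joint): How far the sprung black hood (flat end 40 mm across) at the nose is pushed in, m: 0 free, 0.012 bottomed; 1.5 N to start and 0.45 N more per mm. It reads while pushed in about halfway (3 to 9.5 mm). It sits on a telescopic sleeve, stiff to move, that the last user left at any length: the free hood's end lies 30 to 48 mm below the reader's origin, on its z axis; not measured, so feel for it.
- cradle: Weighted desk cradle that does not move: a dark round foot 104 mm across with a black cup of 66 mm outer and 53 mm inner diameter, rim 66 mm above the table, inner floor 53 mm below the rim. Origin under its centre, on the table; z up. The hood hangs freely inside the cup and the collar rests on its rim.
- cradle_seat (a point): Centre of the cup's rim, 66 mm above the table; the reader's origin lies here when it is fully home.
- scale: Goods-in bench scale, does not move. Origin on the table under the indicator's hinge; x points from the indicator to the platform behind it (platform 270 x 310 mm, centre at x = 265 mm, top 64 mm up). The indicator is a grey case 140 mm (along the slope) x 224 mm (across) x 36 mm on a bracket, hinged about the scale's y axis 100 mm above the table.
- indicator (a joint): Tilt of the indicator, rad: 0 = face level; growing turns the face towards the scale's -x side (towards the robot). Face normal stands this angle from vertical. Held by friction only: it gives way when pushed at the code plate with more than about 15 N.
- code_plate (a point): Centre of the square 22 mm aluminium plate with a black chequered 13 mm code, lying flat on the indicator's face: x points up the slope, y across to the left as seen from the robot, z straight out of the face. 32 mm up the slope from the face's middle and 82 mm to its right. The oblong plate at the other upper corner is only the rating plate.
- jar: Lidded glass jar, 84 mm across, 130 mm high, standing on the scale's platform; leave it. Origin under its centre.
- tin: Steel tin, 74 mm across, 110 mm high, on the table on the side of the scale where the cradle is not; leave it. Origin under its centre.
- mug: White mug, 80 mm across, 90 mm high, with a handle, on the table to the right of the scale; leave it. Origin under its centre.
Not all that is in view belongs to the job. What is shaped like the cradle but purple is not meant.

How it is judged:
On the way, in this order (a step that is already met when the one before it is completed fails the run):
1. the hood is set squarely and centred over the code plate, about halfway in, and held still for 1 s (x of code_plate in the frame of reader between -0.0065 and 0.0065 m and y of code_plate in the frame of reader between -0.0065 and 0.0065 m and angle between the z axis of reader and the z axis of code_plate, either way round below 0.13 rad and contact force between reader and scale above 1 N and value of joint hood between 0.003 and 0.0095 m and linear speed of reader below 0.02 m/s), for 1 s.
2. the reader is lowered into the cradle while still held (distance between reader and cradle_seat below 0.012 m and angle between reader's own z axis and vertical below 0.12 rad and contact force between the fingers and reader above 1 N), for 0.05 s.
At the end, for the whole second after the job is handed in: The reader stands nose down in the cradle, its collar within 9 mm of the cup's rim centre, within 4.5 degrees of upright, at rest and let go; the code plate lies within 6 mm of where it was (distance between reader and cradle_seat below 0.009 m and angle between reader's own z axis and vertical below 0.08 rad and linear speed of reader below 0.01 m/s and distance of code_plate from where it was at the start of the episode below 0.006 m); the robot touches nothing.
It fails at once if the indicator is pushed more than 6 mm out of its setting, measured at the code plate (distance of code_plate from where it was at the start of the episode above 0.006 m).
It fails at once if the reader is pressed on the scale with more than 20 N (contact force between reader and scale above 20 N).
It fails at once if the jar, tin or mug is moved more than 15 mm (distance of any of jar, tin, mug from where it was at the start of the episode above 0.015 m).
It also fails if it takes over 51 s, if anything falls off the work surface, if the arm or the gripper's body presses on something with over 40 N, if the wrist force passes 120 N, or if a joint passes its speed limit or range.

### The arm

A 7-joint arm with a two-finger parallel gripper is mounted at the origin on the work surface. World frame = base frame: x ahead of the robot, y to its left, z up, the work surface at z = 0. Lengths are in m, angles in rad, forces in N, time in s.
With the tool pointing down it reaches from about 0.425 to 1.025 m from the base axis. Payload 9.4 kg.
Tool frame: the origin (TCP) lies midway between the tips of the shut fingers; the grasp point (between the pads) lies robot.grasp_offset behind it (robot.grasp_offset is the distance from the TCP to the grasp point, in m); z points along the fingers, x is the direction in which the jaws open and shut, and the axes are right-handed (so a half turn about z gives the same grasp; the last joint's range is limited). The gripper opens to 85 mm and grips with 20 to 120 N. Pads are 22 mm wide; open, the fingers measure 114 mm over their backs; the gripper's body (76 mm by 85 mm) begins 54 mm behind the grasp point. The pads swing forward as they close: fully open they stand 13 mm farther back than shut.
Start: joints at [1.242, 0.599, -0.003, 1.599, 0.002, 0.943, -0.08], TCP at [0.181, -0.702, 0.231] pointing down, gripper open.
Joint ranges: [-2.57, 2.57], [-0.35, 1.97], [-1.29, 1.29], [0.11, 2.56], [-1.05, 4.19], [0.11, 1.86], [-2.63, 2.63]. Speed limits (rad/s): [2.22, 2.22, 3.01, 3.01, 3.14, 3.14, 3.14].

### API

Orientations are given as a rotation vector (axis times angle).
In Python, from station import robot gives the robot as it stands. The module is installed in compiled form; this text tells all that it offers.
- The arm moves only by the tool jog_arm, never from a script. Its argument "deltas" is text: rows parted by semicolons, each of 5 numbers parted by spaces: the shift along the tool's x, y, z in units of 0.12 m (1.0 is 0.12 m), then the turn about the tool's z in units of 30 degrees (1.0 is 30 degrees), then the closure, from 0 (fully open) to 1 (shut). A call has 1 to 12 rows; each row shifts and turns the pose as measured when the row begins, along the tool's axes as they then stand; what a row does not reach is not made up. A row lasts 1/12 s, in which the tool goes at most 41.7 mm and 7.16 degrees, less where a joint would pass 70% of its speed; a pose out of reach is approached as far as the arm can. A call with a number of a shift or a turn outside -1 to 1 is refused whole. A call with a gripper value outside its range is refused whole. The fingers move at their own pace and stop on an object; "squeeze" is the grip in N (left out, the last holds). Time passes only in rows, so rows that do not move let the fingers close. It gives the time, the measured TCP pose, the force and the opening at its end, in the units of the state.
- robot.sense(): the state, without advancing time (a new reading comes with each control period).
- robot.camera(name): name is "scene" or "top" or "wrist"; returns (picture, depth): 420x560x3 uint8, red, green, blue; 420x560 float32, m along the optical axis (not along the pixel's ray), 0 where there is no reading.
- robot.calibration(name): a dict with "intrinsics" (3x3 intrinsics, pixels), "R" (3x3) and "t" (3): a world point X has camera coordinates R X + t. Camera axes: x right, y down, z forward; pixel columns grow to the right and rows downward; lengths in m; the calibration is good to about 2 mm. A picture is of the moment at which its call begins: read the wrist's pose just before it. calibration takes no time and is no camera call; for the wrist camera it gives the pose at the moment of the call.
- robot.job_done(): hands the job in, once; it reports no verdict.
The state is a dict: "time": time; "joint_positions": joint angles; "qvel": joint speeds; "effort": joint torques, N m; "tcp_pos": TCP position; "tool_rot": TCP orientation; "ft_force": force on the tool from outside, world axes, zero at the start; "wrist_torque": the same for the moment, N m; "finger_gap": finger opening in m.
Only numpy, scipy, OpenCV 4.12 (cv2) and the standard library are available. Lean on these libraries where they do the work, as an engineer would, in place of code of your own. Each camera call takes 0.05 s, during which the arm holds its last target.

## Working session

There is one attempt and no reset: what is moved stays moved. The work goes in short steps, Python scripts to look and compute and a tool call to move; the robot and the scene stay as the last step left them, time stands still between calls to the robot, and variables do not carry over. Pictures are saved under pics/ and viewed, and the job is handed in when it is done.

Besides the shell and the picture viewer there is one more tool, called after "Request:" as name(argument=value, ...) on one line, values as JSON. jog_arm: Moves the arm, as the interface text tells. Shifts and turns lie within -1 to 1; 1 stands for 0.12 m of shift or 30 degrees of turn. Its arguments: {"type":"object","properties":{"deltas":{"type":"string"},"squeeze":{"type":"number"}},"required":["deltas"]}

```bash
mkdir -p pics; cat > h.py <<'E'
from station import robot
import numpy as np, cv2
from scipy.spatial.transform import Rotation as Ro
def cal(n):
    c=robot.calibration(n); return np.array(c["intrinsics"]),np.array(c["R"]),np.array(c["t"])
def pts(depth,c):
    K,R,t=c
    v,u=np.mgrid[0:depth.shape[0],0:depth.shape[1]]
    P=np.stack([(u-K[0,2])/K[0,0]*depth,(v-K[1,2])/K[1,1]*depth,depth],-1)
    return (P-t)@R
def save(n,im,s=1): cv2.imwrite(n,cv2.resize(im[...,::-1],None,fx=s,fy=s,interpolation=cv2.INTER_CUBIC))
E
python3 - <<'E'
from h import *
s=robot.sense()
for k,v in s.items(): print(k,np.round(v,4))
print(robot.grasp_offset)
for n in ["scene","top","wrist"]:
    c=cal(n); im,d=robot.camera(n); np.savez(f"{n}0.npz",im=im,d=d,K=c[0],R=c[1],t=c[2]); save(f"pics/{n}0.png",im)
    print(n,np.round(-c[1].T@c[2],3))
E
```

```text
time 0.0
joint_positions [ 1.2423  0.6001 -0.0025  1.6001  0.0018  0.9429 -0.0798]
qvel [-0.     -0.0007 -0.0012  0.0012  0.0002  0.0006 -0.0002]
effort [ 4.00000e-04 -7.76473e+01  1.56510e+00 -2.58014e+01  1.23000e-02
  8.90000e-03 -0.00000e+00]
tcp_pos [ 0.1805 -0.7017  0.2304]
tool_rot [-2.4822e+00  1.9244e+00  2.1000e-03]
ft_force [ 0.4286 -0.5477 -0.3424]
wrist_torque [-0.025   0.0606 -0.0023]
finger_gap 0.0854
0.0187
scene [ 1.09  -0.584  1.017]
top [ 0.436 -0.051  1.176]
wrist [ 0.245 -0.686  0.373]
```

View pics/scene0.png

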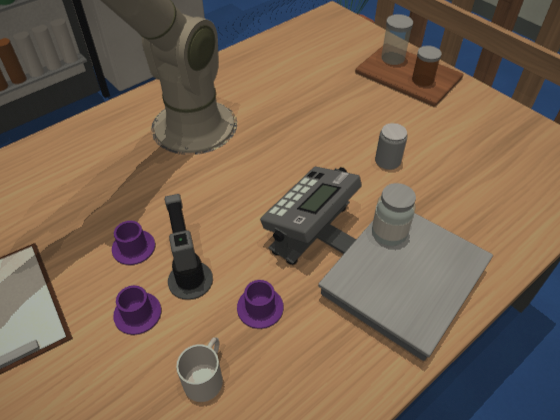

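View pics/top0.png

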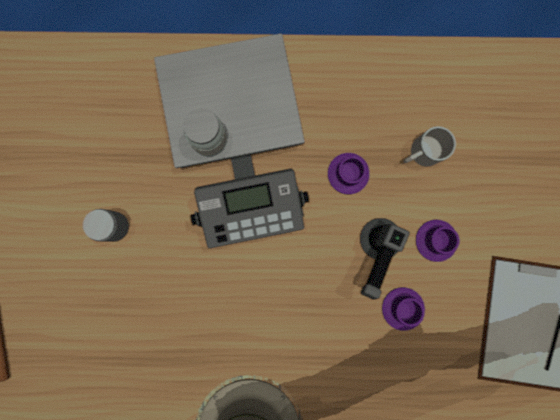

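View pics/wrist0.png

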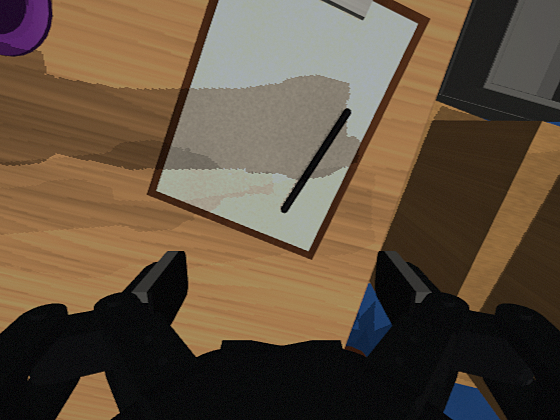

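The scene image shows the reader in the dark cradle at (188,275), with its handle up to (174,200). The indicator's code plate is at (299,220), and the rating plate at (341,178). In the top view the reader's head is at (397,238), the dark foot at (380,238) and the code plate at (284,189). The purple cups at (348,173), (437,240) and (403,308) are decoys. Next I measure everything and make crops.

```bash
python3 - <<'E'
from h import *
a=np.load("top0.npz"); im,d=a["im"],a["d"]; P=pts(d,(a["K"],a["R"],a["t"]))
save("pics/crop_top.png",im[150:320,180:470],2.7)
b=np.load("scene0.npz"); save("pics/crop_scene.png",b["im"][150:310,150:380],3.4)
Q=pts(b["d"],(b["K"],b["R"],b["t"]))
# plane fit of indicator face
for nm,PP,pg in [("top",P,[(200,196),(296,178),(300,228),(210,240)]),("scene",Q,[(320,172),(355,183),(310,232),(270,205)])]:
    m=np.zeros((420,560),np.uint8); cv2.fillPoly(m,[np.array(pg)],1); X=PP[m>0]; X=X[X[:,2]>.06]
    for _ in range(5):
        c=np.median(X,0) if _==0 else X.mean(0); n=np.linalg.svd(X-c,full_matrices=False)[2][2]; n*=np.sign(n[2])
        r=(X-c)@n; X=X[abs(r)<max(.002,1.5*r.std())]
    print(nm,len(X),c.round(4),n.round(4),np.degrees(np.arccos(n[2])).round(2),r.std())
for p in [(284,189),(397,238),(372,292),(380,238),(380,222)]: print(p,P[p[1],p[0]].round(4))
for p in [(299,220),(182,240),(174,200)]: print(p,Q[p[1],p[0]].round(4))
E
```

```text
top 2805 [ 0.5158 -0.0053  0.1196] [-0.3528 -0.0738  0.9328] 21.13 0.0010803377295593411
scene 1689 [ 0.53   -0.009   0.1227] [-0.3434 -0.0696  0.9366] 20.51 0.001059155636974393
(284, 189) [ 0.5611 -0.0772  0.1303]
(397, 238) [ 0.4542 -0.3186  0.1519]
(372, 292) [ 0.3401 -0.2629  0.155 ]
(380, 238) [ 0.4549 -0.2923  0.1065]
(380, 222) [ 0.4955 -0.3143  0.0113]
(299, 220) [ 0.5635 -0.0788  0.1314]
(182, 240) [ 0.4596 -0.3153  0.1552]
(174, 200) [ 0.35   -0.2653  0.1508]
```

View pics/crop_top.png

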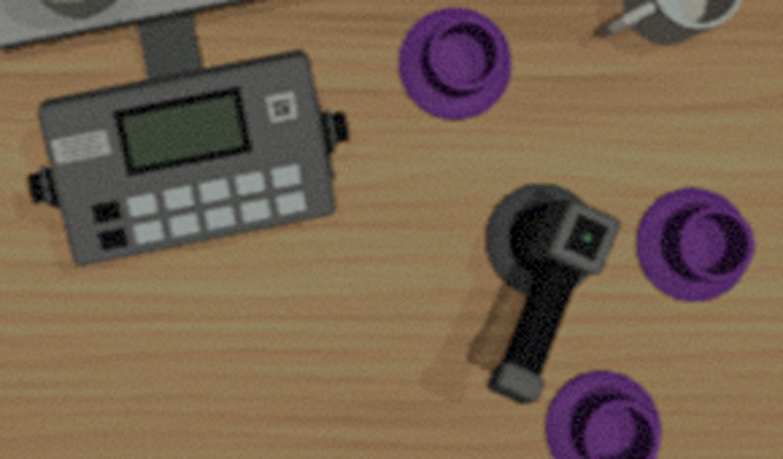

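View pics/crop_scene.png

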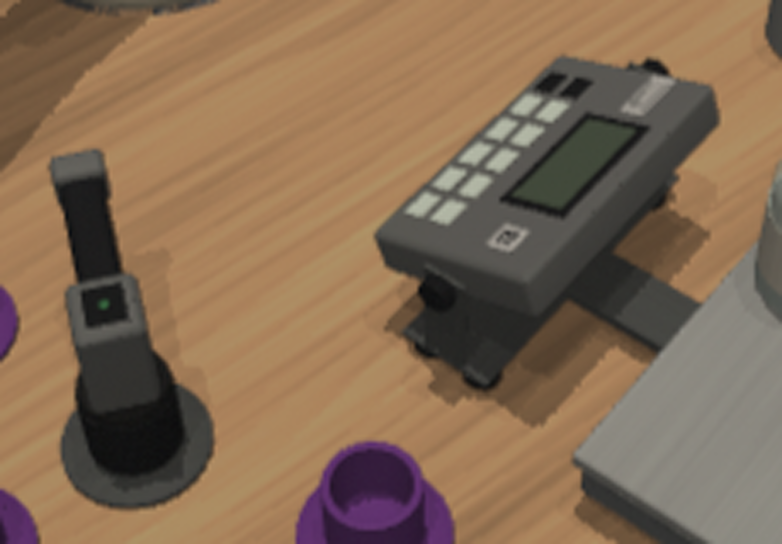

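```bash
python3 - <<'E'
from h import *
s=robot.sense(); R=Ro.from_rotvec(s["tool_rot"]).as_matrix(); print("tool\n",R.round(3))
for n,box in [("top",(360,215,425,260)),("scene",(155,215,215,270))]:
    a=np.load(n+"0.npz"); c=(a["K"],a["R"],a["t"]); P=pts(a["d"],c); im=a["im"].astype(int)
    x0,y0,x1,y1=box; m=np.zeros((420,560),bool); m[y0:y1,x0:x1]=1
    # head top: depth near .156
    mm=m&(abs(P[...,2]-.156)<.008)&(np.hypot(P[...,0]-.456,P[...,1]+.317)<.045)
    X=P[mm]; r=cv2.minAreaRect((X[:,:2]*1000).astype(np.float32)); print(n,"head top",len(X),X.mean(0).round(4),r)
# plate: bright ring pixels
for n,box in [("top",(272,178,298,200)),("scene",(286,208,312,232))]:
    a=np.load(n+"0.npz"); K,Rr,t=a["K"],a["R"],a["t"]; im=a["im"]; x0,y0,x1,y1=box
    g=cv2.cvtColor(im[y0:y1,x0:x1],cv2.COLOR_RGB2GRAY); 
    _,b=cv2.threshold(g,0,255,cv2.THRESH_OTSU); cs,_=cv2.findContours(b,cv2.RETR_EXTERNAL,cv2.CHAIN_APPROX_NONE); k=max(cs,key=cv2.contourArea)
    r=cv2.minAreaRect(k); u=np.array([r[0][0]+x0,r[0][1]+y0,1]); C=-Rr.T@t; ray=Rr.T@np.linalg.inv(K)@u
    nn=np.array([-.348,-.0717,.9347]); p0=np.array([.523,-.007,.1211]); lam=nn@(p0-C)/(nn@ray); print(n,"plate",r,(C+lam*ray).round(4))
# handle end grey & foot (dark foot at z=.01)
a=np.load("top0.npz"); P=pts(a["d"],(a["K"],a["R"],a["t"]))
hs=cv2.cvtColor(a["im"],cv2.COLOR_RGB2HSV)
near=np.hypot(P[...,0]-.455,P[...,1]+.30)<.075
f=near&(P[...,2]<.03)&(hs[...,2]<90)&(hs[...,1]<90); X=P[f]
print("foot",len(X),X.min(0),X.max(0)); 
h=cv2.convexHull((X[:,:2]*1000).astype(np.float32)); print(cv2.minEnclosingCircle(h), cv2.fitEllipse(h))
K,Rr,t=a["K"],a["R"],a["t"]
for p in [(284,189),(397,238)]: pass
# edges of handle axis: points height
hd=(P[...,2]>.10)&(np.hypot(P[...,0]-.40,P[...,1]+.29)<.11)&(P[...,0]<.425); X=P[hd]
c=X.mean(0);v=np.linalg.svd(X[:,:2]-c[:2],full_matrices=False)[2][0]; print("handle",c,v,np.degrees(np.arctan2(v[1],v[0])))
E
```

```text
tool
 [[ 0.249 -0.968 -0.   ]
 [-0.968 -0.249  0.001]
 [-0.001  0.    -1.   ]]
top head top 490 [ 0.4548 -0.3162  0.1551] ((454.90264892578125, -317.3046875), (46.43751525878906, 49.69181442260742), 65.62022399902344)
scene head top 413 [ 0.4597 -0.3188  0.1538] ((457.1161804199219, -317.7910461425781), (45.276695251464844, 51.7144775390625), 66.12503814697266)
top plate ((11.94230842590332, 11.211538314819336), (10.198039054870605, 10.78638744354248), 78.69007110595703) [ 0.5607 -0.0771  0.1298]
scene plate ((12.5, 11.5), (23.0, 25.0), 90.0) [ 0.5607 -0.0777  0.1297]
foot 493 [ 0.40795912 -0.35333103 -0.00278713] [ 0.5056266  -0.2663325   0.02839276]
((455.7210998535156, -315.91046142578125), 51.145992279052734) ((455.4303283691406, -315.6400146484375), (99.20331573486328, 101.26478576660156), 86.9267349243164)
handle [ 0.37425486 -0.27788425  0.14046292] [-0.89984468  0.43621045] 154.13765839066477
```

Request:
jog_arm(deltas="-0.21 -0.25 0 0 0;-0.21 -0.25 0 0 0;-0.21 -0.25 0 0 0;-0.21 -0.25 0 0 0;-0.21 -0.25 0 0 0;-0.21 -0.25 0 0 0;-0.21 -0.25 0 0 0;-0.21 -0.25 0 0 0;-0.21 -0.25 0 0 0;-0.21 -0.25 0 0 0", squeeze=20)

```text
time: 0.98
tcp_pos: [0.4084, -0.3785, 0.2259]
tool_rot: [2.462, -1.944, -0.008]
ft_force: [1.2, -0.3, -0.3]
finger_gap: 0.0853
```

Request:
jog_arm(deltas="0 0 0 0.23 0;0 0 0 0.23 0;0 0 0 0.23 0;0 0 0 0.23 0;0 0 0 0.23 0;0 0 0 0 0")

```text
time: 1.48
tcp_pos: [0.4166, -0.3662, 0.2253]
tool_rot: [1.766, -2.597, -0.01]
ft_force: [-0.4, -0.1, 0.2]
finger_gap: 0.0856
```

```bash
cat > w.py <<'E'
from h import *
import sys
s=robot.sense(); R=Ro.from_rotvec(s["tool_rot"]).as_matrix()
print(s["time"],s["tcp_pos"].round(4) if hasattr(s["tcp_pos"],'round') else s["tcp_pos"],"az",np.degrees(np.arctan2(R[1,0],R[0,0])).round(2),"z",R[:,2].round(3),"F",np.round(s["ft_force"],2),"T",np.round(s["wrist_torque"],3),"gap",s["finger_gap"])
if len(sys.argv)>1:
    T=np.array(list(map(float,sys.argv[1:4]))); d=R.T@(T-np.array(s["tcp_pos"])); print("tool units",(d/.12).round(3))
E
python3 w.py 0.456 -0.3165 0.17; python3 -c "
from h import *
im,d=robot.camera('wrist'); save('pics/w1.png',im)"
```

```text
1.4833 [ 0.4166 -0.3662  0.2253] az -111.59 z [-0.005  0.005 -1.   ] F [-0.36 -0.1   0.24] T [-0.007 -0.029  0.03 ] gap 0.08556438605913141
tool units [-0.504 -0.156  0.461]
```

View pics/w1.png

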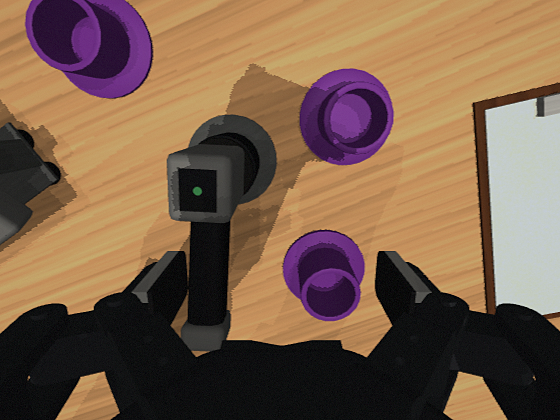

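The reader's head is at (200,187) in the wrist view, with its handle running straight back, so the jaws are nearly aligned across it. I'll centre next.

Request:
jog_arm(deltas="-0.25 -0.08 0 0.11 0;-0.25 -0.08 0 0 0;-0.1 -0.05 0 0 0;0 0 0 0 0")

```text
time: 1.87
tcp_pos: [0.468, -0.3103, 0.2251]
tool_rot: [1.711, -2.632, -0.01]
ft_force: [0.8, -0.5, -0.3]
finger_gap: 0.0855
```

```bash
python3 w.py 0.456 -0.3165 0.17; python3 -c "
from h import *
im,d=robot.camera('wrist'); save('pics/w2.png',im)
K,R,t=cal('wrist');X=np.array([.456,-.3165,.156]);p=K@(R@X+t);print(p[:2]/p[2])
P=pts(d,(K,R,t));m=(abs(P[...,2]-.156)<.006)&(np.hypot(P[...,0]-.456,P[...,1]+.317)<.045);Y=P[m]
print(len(Y),Y.mean(0),cv2.minAreaRect((Y[:,:2]*1000).astype(np.float32)))
"
```

```text
1.8667 [ 0.468  -0.3103  0.2251] az -113.94 z [-0.005  0.004 -1.   ] F [ 0.77 -0.48 -0.34] T [-0.004  0.052  0.002] gap 0.08552414495615958
tool units [0.089 0.067 0.459]
[294.47933428 225.42873247]
3977 [ 0.4559385  -0.32059109  0.15572938] ((454.3863525390625, -320.4705505371094), (45.53219985961914, 48.359039306640625), 65.77545166015625)
```

View pics/w2.png

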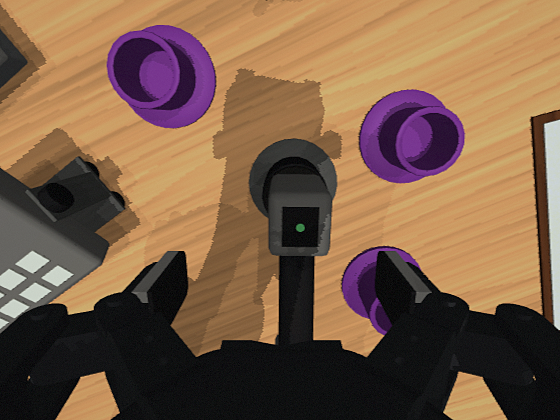

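```bash
python3 w.py 0.4557 -0.318 0.114
```

```text
1.9167 [ 0.4669 -0.3111  0.2251] az -113.99 z [-0.006  0.004 -1.   ] F [-0.12  0.53  0.17] T [-0.06  -0.01  -0.014] gap 0.0855206026154701
tool units [0.091 0.055 0.926]
```

Request:
jog_arm(deltas="0.09 0.055 0 0.03 0;0 0 0.15 0 0;0 0 0.25 0 0;0 0 0.2 0 0;0 0 0 0 0")

```text
time: 2.33
tcp_pos: [0.4485, -0.3275, 0.1532]
tool_rot: [1.683, -2.647, -0.001]
ft_force: [-1.0, 0.0, 0.2]
finger_gap: 0.0854
```

```bash
python3 w.py 0.4557 -0.318 0.114
```

```text
2.3333 [ 0.4485 -0.3275  0.1532] az -115.09 z [-0.004 -0.002 -1.   ] F [-1.01  0.02  0.19] T [0.016 0.048 0.034] gap 0.08538744148726057
tool units [-0.098 -0.022  0.326]
```

Request:
jog_arm(deltas="-0.09 -0.02 0.1 0 0;0 0 0.1 0 0;0 0 0.1 0 0;0 0 0 0 0;0 0 0 0 0")

```text
time: 2.75
tcp_pos: [0.4473, -0.3277, 0.1195]
tool_rot: [1.668, -2.652, 0.0]
ft_force: [0.9, -0.1, -0.2]
finger_gap: 0.0856
```

```bash
python3 w.py 0.4557 -0.318 0.114
```

```text
2.75 [ 0.4473 -0.3277  0.1195] az -115.66 z [-0.008 -0.005 -1.   ] F [ 0.92 -0.08 -0.24] T [ 0.009  0.039 -0.026] gap 0.08558862657536656
tool units [-0.104 -0.029  0.045]
```

Request:
jog_arm(deltas="-0.08 -0.02 0.02 0 0;-0.08 -0.02 0.02 0 0;0 0 0 0 0;0 0 0 0 0")

```text
time: 3.08
tcp_pos: [0.4607, -0.3137, 0.1179]
tool_rot: [1.665, -2.655, 0.006]
ft_force: [0.8, 0.6, 0.2]
finger_gap: 0.0851
```

```bash
python3 w.py 0.4557 -0.318 0.114
```

```text
3.0833 [ 0.4607 -0.3137  0.1179] az -115.83 z [-0.005 -0.007 -1.   ] F [0.84 0.57 0.18] T [-0.035  0.003  0.068] gap 0.08511065088376868
tool units [0.05  0.022 0.033]
```

Request:
jog_arm(deltas="0.025 0.01 0.017 0 0;0.025 0.01 0.017 0 0;0 0 0 0 0;0 0 0 0 0")

```text
time: 3.42
tcp_pos: [0.4562, -0.3181, 0.1144]
tool_rot: [1.668, -2.654, 0.008]
ft_force: [-0.4, 0.1, -0.4]
finger_gap: 0.0852
```

```bash
python3 w.py 0.4557 -0.318 0.114
```

```text
3.4167 [ 0.4562 -0.3181  0.1144] az -115.71 z [-0.003 -0.008 -1.   ] F [-0.43  0.13 -0.38] T [ 0.012  0.005 -0.026] gap 0.08517090726324941
tool units [0.001 0.004 0.003]
```

Request:
jog_arm(deltas="0 0 0 0 1;0 0 0 0 1;0 0 0 0 1;0 0 0 0 1;0 0 0 0 1;0 0 0 0 1", squeeze=30)

```text
time: 3.92
tcp_pos: [0.4556, -0.3186, 0.1144]
tool_rot: [1.666, -2.655, 0.007]
ft_force: [-1.1, -0.1, -0.5]
finger_gap: 0.0458
```

```bash
python3 w.py 0.4557 -0.318 0.114
```

```text
3.9167 [ 0.4556 -0.3186  0.1144] az -115.78 z [-0.004 -0.008 -1.   ] F [-1.08 -0.05 -0.5 ] T [ 0.053 -0.038  0.046] gap 0.04578817373939646
tool units [-0.005  0.002  0.003]
```

Gripped with a gap of 45.8 mm. I'll lift clear of the cup (up 80 mm).

Request:
jog_arm(deltas="0 0 -0.1 0 1;0 0 -0.15 0 1;0 0 -0.15 0 1;0 0 -0.15 0 1;0 0 -0.1 0 1;0 0 0 0 1;0 0 0 0 1")

```text
time: 4.5
tcp_pos: [0.454, -0.3162, 0.1923]
tool_rot: [1.665, -2.651, -0.003]
ft_force: [-0.0, -0.5, -3.4]
finger_gap: 0.0457
```

```bash
python3 w.py 0.4557 -0.318 0.114;python3 - <<'E'
from h import *
for n in ["scene","top"]:
    im,d=robot.camera(n); save(f"pics/{n}1.png",im[120:330,100:400] if n=="scene" else im[130:330,230:500],2.5)
E
```

```text
4.5 [ 0.454  -0.3162  0.1923] az -115.74 z [-0.01  -0.004 -1.   ] F [-0.03 -0.47 -3.37] T [ 0.035 -0.08   0.007] gap 0.04572361006686501
tool units [ 0.001 -0.024  0.653]
```

View pics/scene1.png

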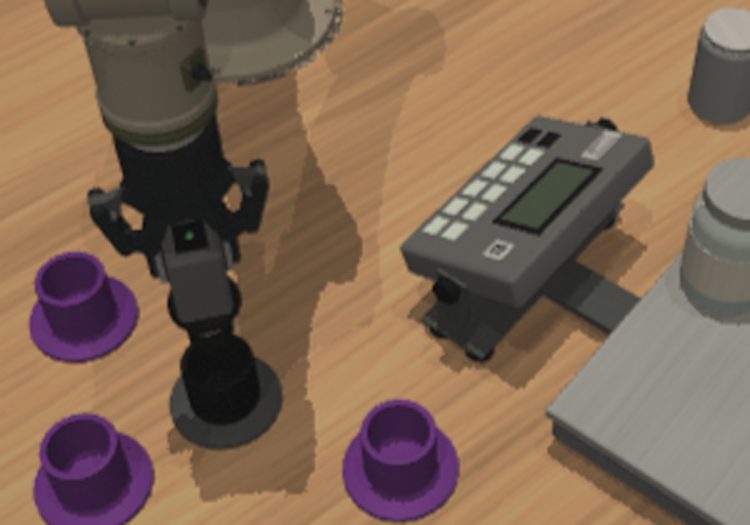

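View pics/top1.png

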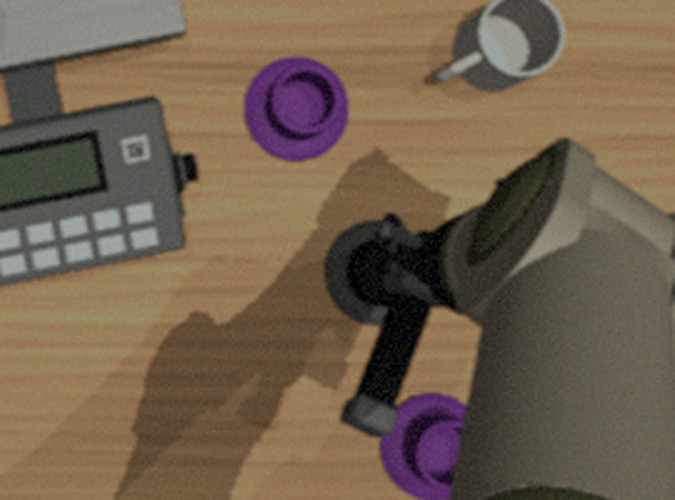

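```bash
cat > tilt.py <<'E'
from h import *
def report(show=None):
    s=robot.sense(); T=np.array(s["tcp_pos"]); R=Ro.from_rotvec(s["tool_rot"]).as_matrix()
    c=cal("wrist"); im,d=robot.camera("wrist"); P=pts(d,c)
    if show: save(show,im)
    L=(P-T)@R   # tool frame: x jaws, y (handle dir?), z down
    return s,T,R,im,d,P,L
E
python3 - <<'E'
from tilt import *
s,T,R,im,d,P,L=report("pics/w3.png")
# head-top points & handle
m=(abs(L[...,0])<.02)&(L[...,2]<.02)&(L[...,2]>-.06)&(abs(L[...,1])<.2)&(d>0)
X=L[m]; print(len(X))
for y0 in np.arange(-.04,.18,.01):
    k=m&(abs(L[...,0])<.008)&(abs(L[...,1]-y0)<.005)
    if k.sum()>5: print(round(y0,3),k.sum(),np.percentile(L[k][:,2],[10,50,90]).round(4))
im,d=robot.camera("top"); P=pts(d,cal("top")); L=(P-T)@R
for y0 in np.arange(-.04,.18,.01):
    k=(L[...,2]<.06)&(L[...,2]>-.06)&(abs(L[...,0])<.008)&(abs(L[...,1]-y0)<.005)
    if k.sum()>3: print("top",round(y0,3),k.sum(),np.percentile(L[k][:,2],[10,50,90]).round(4))
E
```

```text
14610
-0.02 2795 [-0.042  -0.0354  0.0028]
-0.01 1181 [-0.0435 -0.0428 -0.0419]
0.0 1057 [-0.0438 -0.0429 -0.0422]
0.01 978 [-0.0435 -0.0427 -0.0421]
0.02 36 [-0.0429 -0.0423 -0.0416]
top 0.02 24 [-0.042  -0.04   -0.0378]
top 0.03 47 [-0.0361 -0.0177 -0.015 ]
top 0.04 42 [-0.0206 -0.0188 -0.016 ]
top 0.05 41 [-0.0231 -0.0203 -0.0185]
top 0.06 38 [-0.0251 -0.0231 -0.0204]
top 0.07 39 [-0.0265 -0.0244 -0.0229]
top 0.08 38 [-0.0281 -0.0263 -0.0247]
top 0.09 42 [-0.0301 -0.0283 -0.0253]
top 0.1 40 [-0.0326 -0.0308 -0.0282]
top 0.11 43 [-0.0342 -0.0327 -0.0305]
top 0.12 42 [-0.0413 -0.0376 -0.0356]
top 0.13 42 [-0.042  -0.0405 -0.0377]
top 0.14 32 [-0.0379 -0.0271 -0.0105]
```

View pics/w3.png

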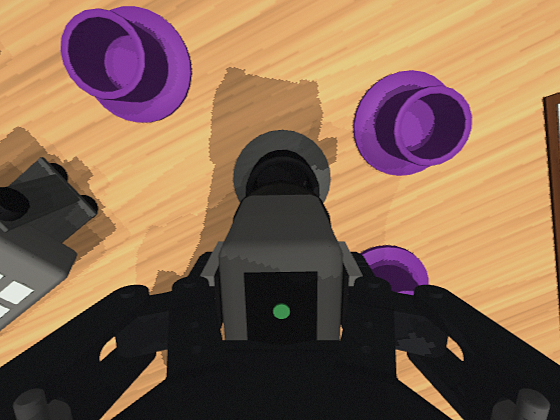

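Request:
jog_arm(deltas="0 0 -0.1 -0.2 1;0 0 -0.15 -0.23 1;0 0 -0.1 -0.23 1;0 0 0 -0.23 1;0 0 0 -0.2 1;0 0 0 0 1;0 0 0 0 1", squeeze=20)

```text
time: 5.28
tcp_pos: [0.4517, -0.3145, 0.2287]
tool_rot: [2.365, -2.048, -0.028]
ft_force: [-0.3, -0.3, -2.2]
finger_gap: 0.0457
```

```bash
cat >> tilt.py <<'E'
def handle():
    s,T,R,im,d,P,L=report()
    k=(abs(L[...,0])<.012)&(L[...,2]<-.02)&(L[...,2]>-.075)&(abs(L[...,1])<.03)&(d>0)
    X=L[k]
    # head-top plane: dominant; robust line z vs y
    A=np.c_[X[:,1],np.ones(len(X))]; w=np.ones(len(X),bool)
    # front part only rows where top visible: use ransac
    best=0; rng=np.random.default_rng(0)
    for _ in range(300):
        i=rng.choice(len(X),2,replace=False)
        if abs(X[i[0],1]-X[i[1],1])<.006: continue
        c=np.linalg.solve(A[i],X[i,2])
        if abs(c[0])>1: continue
        g=abs(A@c-X[:,2])<.0012
        if g.sum()>best: best=g.sum(); w=g
    c=np.linalg.lstsq(A[w],X[w,2],rcond=None)[0]
    print("top slope deg (+: handle side lower)",np.degrees(np.arctan(c[0])).round(2),"z0",c[1].round(4),"n",w.sum(),"y",X[w,1].min().round(4),X[w,1].max().round(4))
    return np.arctan(c[0])
E
python3 w.py .517 -.0864 .228; python3 -c "
from tilt import *
handle()"
```

```text
5.2833 [ 0.4517 -0.3145  0.2287] az -81.78 z [-0.022  0.002 -1.   ] F [-0.3  -0.26 -2.21] T [ 0.023 -0.088 -0.022] gap 0.045675045757525304
tool units [-1.803 -0.81  -0.004]
top slope deg (+: handle side lower) -1.9 z0 -0.0426 n 5627 y -0.0233 0.0165
```

```bash
python3 - <<'E'
from h import *
K,R,t=cal("scene"); im,d=robot.camera("scene"); np.savez("scene2.npz",im=im,d=d)
O=np.array([.4517,-.3145,.1814])
for z in [.066,.048,.04,.03,.02,0,-.03,-.048]:
    p=K@(R@(O+[0,0,z])+t); print(z,(p[:2]/p[2]).round(1))
save("pics/s2.png",im[130:310,120:260],4)
E
```

```text
0.066 [173.4 208.9]
0.048 [174.8 214.8]
0.04 [175.4 217.4]
0.03 [176.2 220.5]
0.02 [176.9 223.7]
0 [178.4 229.8]
-0.03 [180.5 238.6]
-0.048 [181.7 243.7]
```

View pics/s2.png

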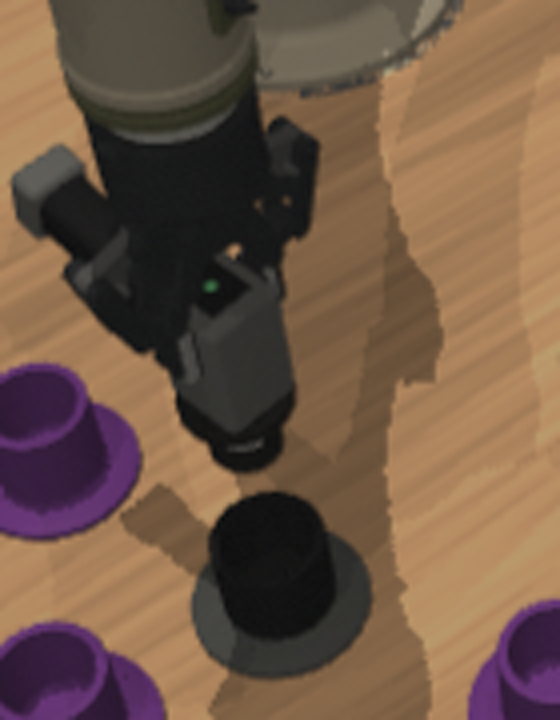

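```bash
python3 - <<'E'
from h import *
K,R,t=cal("scene"); C=-R.T@t
O=np.array([.4517,-.3145,.1814])
a=np.linspace(0,6.28,200)
def low(h,r,c=O):
    X=c+np.c_[r*np.cos(a),r*np.sin(a),0*a+h]; p=(X@R.T+t)@K.T; return (p[:,1]/p[:,2]).max(),(p[:,0]/p[:,2]).min(),(p[:,0]/p[:,2]).max()
for h,r in [(0,.031),(-.03,.02),(-.034,.02),(-.038,.02),(-.042,.02),(-.048,.02)]:
    b=low(h,r); print(h,r,"row",(b[0]-130)*4,"cols",(b[1]-120)*4,(b[2]-120)*4)
print("rim",[ (v-o)*4 for v,o in zip(low(.066-.1814,.033,np.array([.456,-.317,.1814])),(130,120,120))])
E
```

```text
0 0.031 row 447.1281692712017 cols 172.76097731394464 294.0255906712215
-0.03 0.02 row 464.99380160413784 cols 203.6686124932363 280.2262848244859
-0.034 0.02 row 469.5650543053458 cols 204.87920799539597 281.2197183776493
-0.038 0.02 row 474.11053033413873 cols 206.08304759118857 282.20762426137844
-0.042 0.02 row 478.6304471042598 cols 207.2801876767453 283.19004848331656
-0.048 0.02 row 485.36286825017385 cols 209.06345805161004 284.65350609080735
rim [np.float64(584.5999648712711), np.float64(204.95488638772918), np.float64(324.37528475761496)]
```

```bash
python3 w.py .456 -.317 .1333
```

```text
5.3833 [ 0.4517 -0.3144  0.2286] az -81.79 z [-0.022  0.001 -1.   ] F [ 0.36  0.59 -3.04] T [ 0.033 -0.066  0.014] gap 0.04561212598816189
tool units [ 0.03  -0.05   0.793]
```

Request:
jog_arm(deltas="0.015 -0.025 0.1 -0.06 1;0.015 -0.025 0.14 -0.06 1;0 0 0.14 0 1;0 0 0.14 0 1;0 0 0.12 0 1;0 0 0.06 0 1;0 0 0 0 1;0 0 0 0 1")

```text
time: 6.05
tcp_pos: [0.4577, -0.3164, 0.1349]
tool_rot: [2.428, -1.971, -0.032]
ft_force: [0.2, 1.0, -2.9]
finger_gap: 0.0459
```

```bash
python3 w.py .456 -.317 .1333
```

```text
6.05 [ 0.4577 -0.3164  0.1349] az -78.13 z [-0.024  0.002 -1.   ] F [ 0.18  0.99 -2.93] T [ 0.014 -0.109  0.056] gap 0.04590527567147087
tool units [0.002 0.015 0.014]
```

Request:
jog_arm(deltas="0 0.05 0 0 1;0 0.05 0 0 1;0 0.05 0 0 1;0 0.05 0 0 1;0 0 0 0 1;0 0 0 0 1")

```text
time: 6.55
tcp_pos: [0.4345, -0.3227, 0.1386]
tool_rot: [2.43, -1.972, -0.02]
ft_force: [1.5, 0.4, -4.0]
finger_gap: 0.0456
```

```bash
cat >> tilt.py <<'E'
def ax():
    s,T,R,im,d,P,L=report()
    k=(abs(L[...,0])<.02)&(L[...,2]<-.015)&(L[...,2]>-.08)&(abs(L[...,1])<.035)&(d>0)
    X=L[k]; rng=np.random.default_rng(0); best=None;bg=0
    for _ in range(500):
        i=rng.choice(len(X),3,replace=False); n=np.cross(X[i[1]]-X[i[0]],X[i[2]]-X[i[0]]); l=np.linalg.norm(n)
        if l<4e-5: continue
        n/=l
        if abs(n[2])<.8: continue
        g=abs((X-X[i[0]])@n)<.001
        if g.sum()>bg: bg=g.sum(); best=g
    Y=X[best]; c=Y.mean(0); n=np.linalg.svd(Y-c,full_matrices=False)[2][2]; n*=-np.sign(n[2])
    w=R@n; print("time",s["time"],"n_top tool",n.round(3),"world",w.round(3),"tilt",np.degrees(np.arccos(w[2])).round(2),"az",np.degrees(np.arctan2(w[1],w[0])).round(1),"cnt",bg)
    print("in-grip deg",np.degrees(np.arctan2(n[1],-n[2])).round(2)," tool tilt toward handle deg",np.degrees(np.arctan2(-R[:,2]@np.array([-.98,-.2,0]),1)).round(2))
    return w
E
python3 w.py .456 -.317 .1333; python3 -c "
from tilt import *
ax(); im,d=robot.camera('wrist'); save('pics/w4.png',im)"
```

```text
6.55 [ 0.4345 -0.3227  0.1386] az -78.13 z [-0.018 -0.001 -1.   ] F [ 1.49  0.43 -3.95] T [ 0.2   -0.737  0.022] gap 0.045568543772756015
tool units [-0.01  -0.186  0.041]
time 6.55 n_top tool [ 0.013  0.117 -0.993] world [-0.094 -0.036  0.995] tilt 5.8 az -159.0 cnt 7061
in-grip deg 6.72  tool tilt toward handle deg -1.0
```

View pics/w4.png

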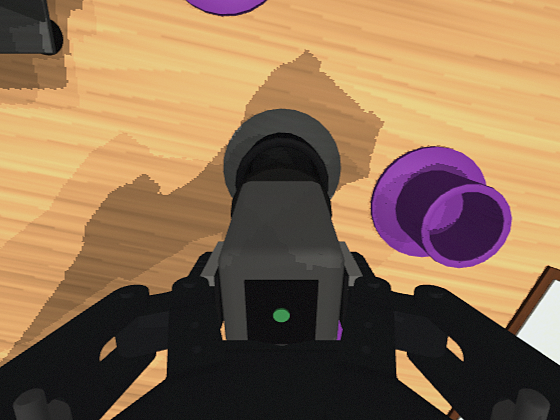

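Request:
jog_arm(deltas="0 0.05 0.01 0 1;0 0.05 0.01 0 1;0 0.05 0.01 0 1;0 0.05 0.01 0 1;0 0.03 0 0 1;0 0 0 0 1;0 0 0 0 1")

```text
time: 7.23
tcp_pos: [0.4066, -0.3293, 0.1341]
tool_rot: [2.432, -1.972, -0.015]
ft_force: [3.1, 0.6, -3.1]
finger_gap: 0.0458
```

```bash
python3 w.py .456 -.317 .1333; python3 -c "
from tilt import *
ax()"
```

```text
7.2333 [ 0.4066 -0.3293  0.1341] az -78.08 z [-0.014 -0.002 -1.   ] F [ 3.06  0.6  -3.12] T [ 0.219 -0.847  0.008] gap 0.04584475146295133
tool units [-0.016 -0.424  0.   ]
time 7.2333 n_top tool [-0.013  0.381 -0.925] world [-0.362 -0.064  0.93 ] tilt 21.57 az -170.0 cnt 5581
in-grip deg 22.38  tool tilt toward handle deg -0.82
```

Request:
jog_arm(deltas="0 0 0 0 1;0 0 0 0 1;0 0 -0.1 0 1;0 0 -0.15 0 1;0 0 -0.2 0 1;0 0 -0.25 0 1;0 0 -0.2 0 1;0 0 -0.1 0 1;0 0 0 0 1;0 0 0 0 1", squeeze=60)

```text
time: 8.12
tcp_pos: [0.4031, -0.3271, 0.2562]
tool_rot: [2.428, -1.969, -0.039]
ft_force: [0.2, 0.4, -3.1]
finger_gap: 0.0453
```

```bash
python3 w.py .517 -.0864 .24; python3 -c "
from tilt import *
ax()"
```

```text
8.1167 [ 0.4031 -0.3271  0.2562] az -78.07 z [-0.029  0.004 -1.   ] F [ 0.19  0.36 -3.15] T [ 0.017 -0.041  0.017] gap 0.045340872019331
tool units [-1.765 -1.347  0.115]
time 8.1167 n_top tool [ 0.008  0.384 -0.923] world [-0.348 -0.091  0.933] tilt 21.06 az -165.4 cnt 5714
in-grip deg 22.61  tool tilt toward handle deg -1.58
```

```bash
cat >> tilt.py <<'E'
def origin():
    """reader axis point estimate in tool frame & world from head top and front face"""
    s,T,R,im,d,P,L=report()
    k=(abs(L[...,0])<.02)&(L[...,2]<.05)&(L[...,2]>-.08)&(abs(L[...,1])<.06)&(d>0)
    X=L[k]
    def plane(sel,rng,XX,dirn):
        bg=0
        for _ in range(600):
            i=rng.choice(len(XX),3,replace=False); n=np.cross(XX[i[1]]-XX[i[0]],XX[i[2]]-XX[i[0]]); l=np.linalg.norm(n)
            if l<4e-5: continue
            n/=l; n*=np.sign(n@dirn)
            if n@dirn<.93: continue
            g=abs((XX-XX[i[0]])@n)<.001
            if g.sum()>bg: bg=g.sum(); best=g
        Y=XX[best]; c=Y.mean(0); n=np.linalg.svd(Y-c,full_matrices=False)[2][2]; n*=np.sign(n@dirn); return n,c,bg
    rng=np.random.default_rng(1)
    K=X[X[:,2]<-.01]; nz,cz,g1=plane(None,rng,K,np.array([0,.3,-.95]))
    nx=np.array([0,nz[2],-nz[1]]); nx/=np.linalg.norm(nx)
    nf,cf,g2=plane(None,rng,X[(X-cz)@nz<-.006],nx)
    print("top n",nz.round(3),g1,"front n",nf.round(3),cf.round(4),g2,"perp",(nz@nf).round(3))
    # reader axis: z.h: nz.(X)=nz.cz at 90 ; nx.X = nx.cf at 25
    G=np.array([0,0,0.]); zz=nz-np.array([nz[0],0,0]); zz/=np.linalg.norm(zz)
    o=zz*(zz@cz-.090)+nx*(nx@cf-.025)
    print("origin tool",o.round(4),"grip pt tool",(o+.066*zz).round(4),"nominal z",-robot.grasp_offset)
    print("origin world",(T+R@o).round(4),"axis world",(R@zz).round(3))
    return T,R,o,zz
E
python3 -c "
from tilt import *
origin()
im,d=robot.camera('wrist'); save('pics/w5.png',im)"
```

```text
top n [-0.019  0.375 -0.927] 5465 front n [-0.003 -0.913 -0.407] [ 0.0002 -0.0311 -0.0171] 9685 perp 0.036
origin tool [ 0.     -0.0285  0.0432] grip pt tool [ 0.     -0.0038 -0.018 ] nominal z -0.0187
origin world [ 0.4297 -0.3211  0.212 ] axis world [-0.339 -0.081  0.937]
```

View pics/w5.png

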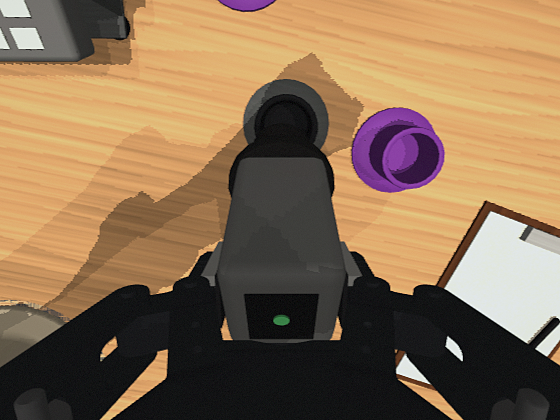

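```bash
cat > go.py <<'E'
from h import *
import sys
d=np.array(list(map(float,sys.argv[1:4]))); s=robot.sense(); R=Ro.from_rotvec(s["tool_rot"]).as_matrix()
print("tcp",np.round(s["tcp_pos"],4),"->",np.round(s["tcp_pos"]+d,4),"units",(R.T@d/.12).round(3))
E
python3 go.py .1102 .2393 0
```

```text
tcp [ 0.4029 -0.3269  0.255 ] -> [ 0.5131 -0.0876  0.255 ] units [-1.761 -1.311 -0.018]
```

Request:
jog_arm(deltas="-0.1 -0.075 0 0 1;-0.2 -0.15 0 0 1;-0.2 -0.15 0 0 1;-0.2 -0.15 0 0 1;-0.2 -0.15 0 0 1;-0.2 -0.15 0 0 1;-0.2 -0.15 0 0 1;-0.2 -0.15 0 0 1;-0.2 -0.15 0 0 1;-0.1 -0.07 0 0 1;0 0 0 0 1;0 0 0 0 1")

```text
time: 9.27
tcp_pos: [0.5141, -0.0712, 0.236]
tool_rot: [2.414, -1.966, -0.08]
ft_force: [-0.4, -0.3, -3.2]
finger_gap: 0.0454
```

```bash
python3 w.py .5131 -.0876 .229; python3 -c "
from tilt import *
ax(); origin()"
```

```text
9.2667 [ 0.5141 -0.0712  0.236 ] az -78.34 z [-0.057  0.011 -0.998] F [-0.41 -0.28 -3.21] T [-0.089 -0.066  0.035] gap 0.04543387789616999
tool units [0.134 0.033 0.057]
time 9.2667 n_top tool [ 0.003  0.388 -0.922] world [-0.326 -0.092  0.941] tilt 19.79 az -164.3 cnt 5535
in-grip deg 22.83  tool tilt toward handle deg -3.08
top n [-0.019  0.364 -0.931] 5359 front n [-0.001 -0.913 -0.407] [ 0.0003 -0.0311 -0.017 ] 9641 perp 0.046
origin tool [ 0.     -0.0279  0.0433] grip pt tool [ 0.     -0.0038 -0.0181] nominal z -0.0187
origin world [ 0.5387 -0.0652  0.1911] axis world [-0.303 -0.084  0.949]
```

```bash
python3 go.py .0012 -.0166 0
```

```text
tcp [ 0.5138 -0.0723  0.2362] -> [ 0.515  -0.0889  0.2362] units [ 0.138  0.018 -0.002]
```

Request:
jog_arm(deltas="0.065 0.01 0 0 1;0.065 0.01 0 0 1;0 0 0 0 1;0 0 0 0 1")

```text
time: 9.7
tcp_pos: [0.5126, -0.0947, 0.2354]
tool_rot: [2.403, -1.974, -0.08]
ft_force: [-0.2, -0.4, -3.1]
finger_gap: 0.045
```

```bash
python3 w.py .515 -.0889 .236; python3 -c "
from tilt import *
T,R,o,zz=origin()
O=T+R@o; Z=R@zz
C=np.array([.5607,-.0774,.1297]); n=np.array([-.346,-.073,.935])
im,d=robot.camera('scene'); save('pics/s3.png',im[120:260,230:380],4)
K,r,t=cal('scene')
def pr(X): p=K@(r@X+t); return ((p[:2]/p[2]-[230,120])*4).round(0)
print('plate',pr(C),'hoodend35',pr(O-.035*Z),'foot of normal',pr(O-((O-C)@n)/(Z@n)*Z),'h',(O-C)@n, 'lat',((O-C)-((O-C)@n)*n).round(4))
"
```

```text
9.7 [ 0.5126 -0.0947  0.2354] az -78.84 z [-0.059  0.009 -0.998] F [-0.24 -0.4  -3.08] T [ 0.045 -0.126  0.007] gap 0.0450231532582697
tool units [-0.043 -0.029 -0.005]
top n [ 0.025  0.377 -0.926] 5226 front n [-0.004 -0.913 -0.408] [ 0.     -0.0311 -0.0171] 9643 perp 0.033
origin tool [ 0.     -0.0287  0.0433] grip pt tool [ 0.     -0.0038 -0.0179] nominal z -0.0187
origin world [ 0.5381 -0.0887  0.1906] axis world [-0.315 -0.082  0.946]
plate [274. 398.] hoodend35 [250. 361.] foot of normal [264. 402.] h 0.06561504326883746 lat [ 0.0001 -0.0065 -0.0004]
```

View pics/s3.png

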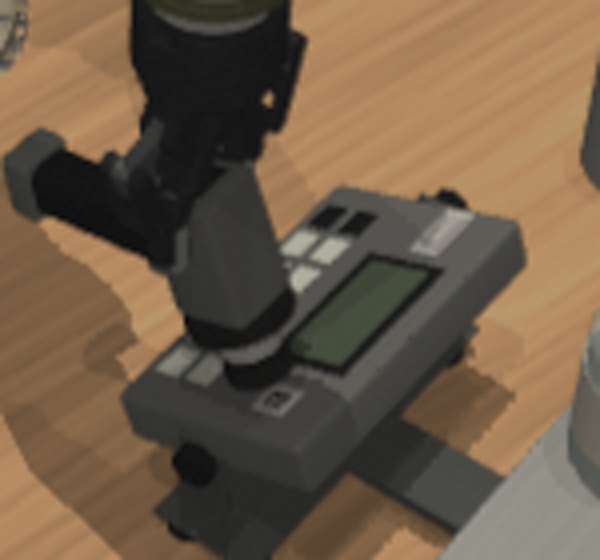

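```bash
cat > ov.py <<'E'
from tilt import *
import sys
T,R,o,zz=origin(); O=T+R@o; Z=R@zz
if len(sys.argv)>2:
    dy,dth=float(sys.argv[2])/1000,0
im,d=robot.camera('scene'); K,r,t=cal('scene'); S=8;X0,Y0=255,180
b=cv2.resize(im[Y0:Y0+75,X0:X0+75],None,fx=S,fy=S,interpolation=cv2.INTER_CUBIC).copy()
b=cv2.convertScaleAbs(b,alpha=2.0)
a=np.linspace(0,2*np.pi,60); e1=np.cross(Z,[0,1,0]);e1/=np.linalg.norm(e1);e2=np.cross(Z,e1)
def pr(X): p=(np.atleast_2d(X)@r.T+t)@K.T; return ((p[:,:2]/p[:,2:]-[X0,Y0]+.5)*S).astype(np.int32)
for h,rad,col in [(0,.031,(255,0,0)),(-.035,.02,(0,255,0))]:
    cv2.polylines(b,[pr(O+h*Z+rad*(np.outer(np.cos(a),e1)+np.outer(np.sin(a),e2)))],True,col,1)
C=np.array([.5607,-.0774,.1297]); cv2.circle(b,tuple(pr(C)[0].tolist()),3,(255,255,0),-1)
save(sys.argv[1],b)
E
python3 ov.py pics/o1.png
```

```text
top n [-0.007  0.376 -0.926] 5376 front n [-0.003 -0.914 -0.407] [ 0.0002 -0.0312 -0.0169] 9556 perp 0.033
origin tool [ 0.     -0.0287  0.0434] grip pt tool [ 0.     -0.0039 -0.0177] nominal z -0.0187
origin world [ 0.5383 -0.0882  0.1906] axis world [-0.314 -0.082  0.946]
```

View pics/o1.png

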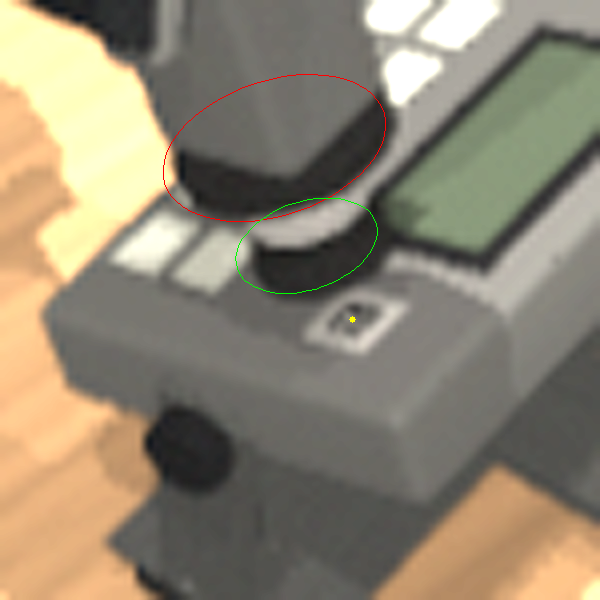

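```bash
cat > aim.py <<'E'
from tilt import *
T,R,o,zz=origin(); O=T+R@o; Z=R@zz
# use mean of top-face and front-face tilt is left to user; axis from top
C=np.array([.5607,-.0774,.1297]); n=np.array([-.346,-.073,.935])
O=O+np.array([.0006,.0006,0])
hh=((O-C)@n)/(Z@n); F=O-hh*Z; print("tilt err deg",np.degrees(np.arccos(Z@n)).round(2),"dist along axis",hh.round(4),"needed lateral shift world",(C-F).round(4),"units",(R.T@(C-F)/.12).round(3))
print("per 10mm along -n units",(R.T@(-n*.01)/.12).round(3), "per 10mm along -Z",(R.T@(-Z*.01)/.12).round(3))
print("F",np.round(robot.sense()["ft_force"],2),"-n.F",np.round(n@np.array(robot.sense()["ft_force"]),2))
E
python3 aim.py
```

```text
top n [-0.009  0.386 -0.922] 5474 front n [-0.006 -0.913 -0.407] [ 0.0001 -0.031  -0.0174] 9716 perp 0.022
origin tool [ 0.     -0.0291  0.0429] grip pt tool [ 0.     -0.0036 -0.018 ] nominal z -0.0187
origin world [ 0.5389 -0.0871  0.1911] axis world [-0.324 -0.085  0.942]
tilt err deg 2.13 dist along axis 0.0655 needed lateral shift world [-0.      0.0035  0.0003] units [-0.029 -0.005 -0.002]
per 10mm along -n units [ 0.001 -0.034  0.076] per 10mm along -Z [ 0.    -0.032  0.077]
F [ 0.33 -0.18 -2.64] -n.F -2.57
```

Request:
jog_arm(deltas="-0.015 -0.016 0.038 0 1;-0.015 -0.016 0.038 0 1;0 -0.016 0.038 0 1;0 -0.016 0.038 0 1;0 0 0 0 1;0 0 0 0 1")

```text
time: 10.45
tcp_pos: [0.5195, -0.0856, 0.2147]
tool_rot: [2.409, -1.969, -0.081]
ft_force: [0.1, -0.3, -2.7]
finger_gap: 0.0452
```

```bash
python3 w.py;python3 aim.py; python3 ov.py pics/o2.png
```

```text
10.45 [ 0.5195 -0.0856  0.2147] az -78.55 z [-0.059  0.01  -0.998] F [ 0.09 -0.28 -2.73] T [-0.026 -0.115  0.019] gap 0.045183560385803484
top n [ 0.006  0.394 -0.919] 5542 front n [ 0.    -0.914 -0.407] [ 0.0003 -0.0309 -0.0175] 9773 perp 0.014
origin tool [ 0.     -0.0296  0.0428] grip pt tool [ 0.     -0.0036 -0.0179] nominal z -0.0187
origin world [ 0.5459 -0.0793  0.1703] axis world [-0.331 -0.088  0.939]
tilt err deg 1.97 dist along axis 0.043 needed lateral shift world [-0.0001 -0.0025 -0.0002] units [0.02  0.005 0.002]
per 10mm along -n units [ 0.001 -0.034  0.076] per 10mm along -Z [ 0.    -0.033  0.077]
F [-0.13  0.45 -3.07] -n.F -2.86
top n [-0.009  0.373 -0.928] 5553 front n [-0.002 -0.914 -0.406] [ 0.0002 -0.0311 -0.0172] 9702 perp 0.035
origin tool [ 0.     -0.0284  0.0432] grip pt tool [ 0.     -0.0038 -0.018 ] nominal z -0.0187
origin world [ 0.5448 -0.0794  0.17  ] axis world [-0.311 -0.084  0.947]
```

View pics/o2.png

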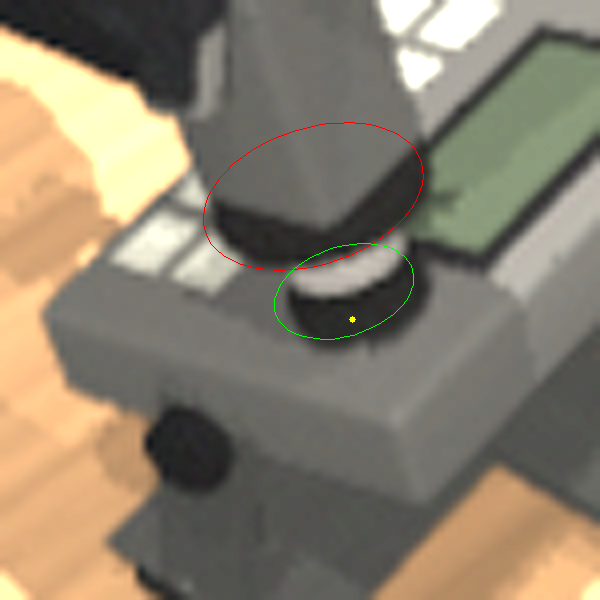

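```bash
python3 - <<'E'
from h import *
K,r,t=cal('scene'); C=np.array([.5607,-.0774,.1297]); n=np.array([-.346,-.073,.935])
ex=np.array([.94,.19,.36]);ex-=ex@n*n;ex/=np.linalg.norm(ex);ey=np.cross(n,ex)
def pr(X): p=K@(r@X+t); return p[:2]/p[2]*8
J=np.c_[(pr(C+.001*ex)-pr(C)),(pr(C+.001*ey)-pr(C))]; print(J.round(2)); print(np.linalg.solve(J,[4,-5]),np.linalg.solve(J,[9,-2]),ex.round(2),ey.round(2))
E
```

```text
[[ 2.72  2.15]
 [ 0.8  -2.18]]
[-0.26432225  2.19737764] [2.00390229 1.64992874] [0.92 0.19 0.35] [-0.2   0.98  0.  ]
```

Request:
jog_arm(deltas="0.018 0 0 0 1;0.018 0 0 0 1;0 0 0 0 1;0 0 0 0 1")

```text
time: 10.93
tcp_pos: [0.5207, -0.0909, 0.2157]
tool_rot: [2.409, -1.971, -0.078]
ft_force: [0.4, 0.5, -2.7]
finger_gap: 0.0454
```

```bash
python3 w.py;python3 aim.py; python3 ov.py pics/o3.png
```

```text
10.9333 [ 0.5207 -0.0909  0.2157] az -78.6 z [-0.057  0.01  -0.998] F [ 0.43  0.54 -2.67] T [-0.064 -0.122 -0.01 ] gap 0.04544143867103492
top n [-0.006  0.374 -0.927] 5644 front n [-0.006 -0.913 -0.407] [-0.     -0.0311 -0.017 ] 9652 perp 0.036
origin tool [ 0.     -0.0284  0.0433] grip pt tool [ 0.     -0.0038 -0.0179] nominal z -0.0187
origin world [ 0.5461 -0.0848  0.1709] axis world [-0.313 -0.083  0.946]
tilt err deg 2.58 dist along axis 0.0439 needed lateral shift world [0.0002 0.0032 0.0003] units [-0.026 -0.007 -0.003]
per 10mm along -n units [ 0.001 -0.034  0.076] per 10mm along -Z [-0.    -0.031  0.077]
F [ 0.05 -0.04 -4.21] -n.F -3.95
top n [-0.032  0.386 -0.922] 5162 front n [-0.001 -0.913 -0.408] [ 0.0004 -0.031  -0.0174] 9761 perp 0.023
origin tool [ 0.     -0.0292  0.043 ] grip pt tool [ 0.     -0.0037 -0.0178] nominal z -0.0187
origin world [ 0.5468 -0.0848  0.1711] axis world [-0.326 -0.086  0.941]
```

View pics/o3.png

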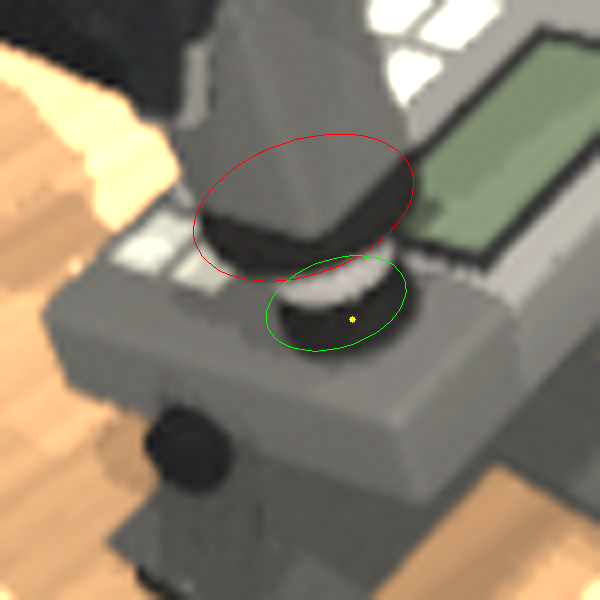

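Request:
jog_arm(deltas="-0.007 -0.009 0.019 0 1;-0.007 -0.009 0.019 0 1;0 0 0 0 1;0 0 0 0 1")

```text
time: 11.42
tcp_pos: [0.5223, -0.0882, 0.2105]
tool_rot: [2.409, -1.97, -0.078]
ft_force: [0.1, 0.1, -3.6]
finger_gap: 0.0454
```

```bash
python3 w.py;python3 aim.py
```

```text
11.4167 [ 0.5223 -0.0882  0.2105] az -78.58 z [-0.057  0.01  -0.998] F [ 0.05  0.06 -3.65] T [ 0.021 -0.082 -0.029] gap 0.04539296788508048
top n [ 0.004  0.39  -0.921] 5714 front n [-0.004 -0.914 -0.406] [ 0.0001 -0.031  -0.0173] 9758 perp 0.018
origin tool [ 0.     -0.0293  0.043 ] grip pt tool [ 0.     -0.0036 -0.0178] nominal z -0.0187
origin world [ 0.5486 -0.0819  0.166 ] axis world [-0.329 -0.087  0.94 ]
tilt err deg 2.01 dist along axis 0.0382 needed lateral shift world [-0.0011  0.0006 -0.0004] units [-0.007  0.008  0.004]
per 10mm along -n units [ 0.001 -0.034  0.076] per 10mm along -Z [ 0.    -0.032  0.077]
F [-0.76 -0.19 -3.12] -n.F -2.64
```

Request:
jog_arm(deltas="0.003 -0.005 0.012 0 1;0.003 -0.005 0.012 0 1;0 0 0 0 1")

```text
time: 11.72
tcp_pos: [0.5235, -0.088, 0.2076]
tool_rot: [2.41, -1.969, -0.079]
ft_force: [-0.6, 0.6, 0.3]
finger_gap: 0.0454
```

```bash
python3 w.py;python3 aim.py|tail -4
```

```text
11.7167 [ 0.5235 -0.088   0.2076] az -78.54 z [-0.057  0.01  -0.998] F [-0.59  0.63  0.28] T [-0.084  0.086  0.001] gap 0.04543428493488107
origin world [ 0.5493 -0.0817  0.163 ] axis world [-0.321 -0.086  0.943]
tilt err deg 2.28 dist along axis 0.0352 needed lateral shift world [-0.0005  0.0007 -0.0001] units [-0.007  0.003  0.001]
per 10mm along -n units [ 0.001 -0.034  0.076] per 10mm along -Z [ 0.    -0.032  0.077]
F [-0.96  1.38 -0.44] -n.F -0.18
```

Request:
jog_arm(deltas="0 -0.005 0.011 0 1;0 -0.005 0.011 0 1;0 0 0 0 1;0 0 0 0 1")

```text
time: 12.1
tcp_pos: [0.5244, -0.0878, 0.2052]
tool_rot: [2.41, -1.97, -0.079]
ft_force: [-1.1, 0.4, 1.5]
finger_gap: 0.0451
```

```bash
python3 w.py;python3 aim.py|tail -4; python3 ov.py pics/o4.png|tail -1
```

```text
12.1 [ 0.5244 -0.0878  0.2052] az -78.55 z [-0.057  0.01  -0.998] F [-1.1   0.4   1.53] T [0.148 0.204 0.042] gap 0.04514487156039726
origin world [ 0.5509 -0.0814  0.1608] axis world [-0.333 -0.088  0.939]
tilt err deg 1.95 dist along axis 0.0325 needed lateral shift world [-0.0016  0.0006 -0.0005] units [-0.007  0.012  0.005]
per 10mm along -n units [ 0.001 -0.034  0.076] per 10mm along -Z [ 0.    -0.033  0.077]
F [-0.66  1.12  0.25] -n.F 0.38
origin world [ 0.5501 -0.0816  0.1605] axis world [-0.319 -0.085  0.944]
```

View pics/o4.png

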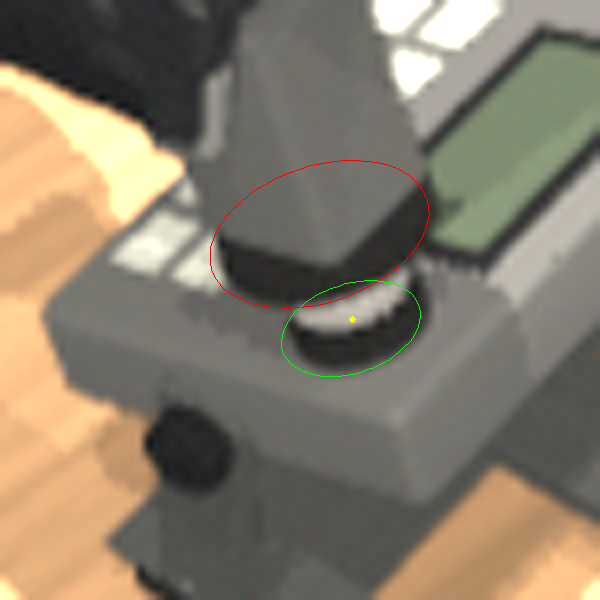

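Request:
jog_arm(deltas="0 0 0 0 1;0 0 0 0 1;0 0 0 0 1;0 0 0 0 1;0 0 0 0 1;0 0 0 0 1;0 0 0 0 1;0 0 0 0 1")

```text
time: 12.92
tcp_pos: [0.5243, -0.0878, 0.2053]
tool_rot: [2.41, -1.97, -0.079]
ft_force: [-1.8, 0.6, 0.9]
finger_gap: 0.0455
```

```bash
python3 w.py;python3 aim.py|tail -4
```

```text
12.9167 [ 0.5243 -0.0878  0.2053] az -78.55 z [-0.057  0.01  -0.998] F [-1.78  0.63  0.92] T [0.18  0.241 0.031] gap 0.04545408465478423
origin world [ 0.5511 -0.0814  0.1612] axis world [-0.34  -0.089  0.936]
tilt err deg 1.85 dist along axis 0.0328 needed lateral shift world [-0.0022  0.0004 -0.0008] units [-0.007  0.017  0.008]
per 10mm along -n units [ 0.001 -0.034  0.076] per 10mm along -Z [ 0.    -0.033  0.076]
F [-0.27  0.48  0.55] -n.F 0.57
```

Request:
jog_arm(deltas="0 0 0 0 1;0 0 0 0 1;0 0 0 0 1;0 0 0 0 1;0 0 0 0 1;0 0 0 0 1;0 0 0 0 1;0 0 0 0 1")

```text
time: 13.63
tcp_pos: [0.5243, -0.0878, 0.2053]
tool_rot: [2.41, -1.97, -0.079]
ft_force: [-0.8, 1.3, 0.5]
finger_gap: 0.0448
```

Request:
jog_arm(deltas="0 -0.002 0.004 0 1;0 -0.002 0.004 0 1;0 0 0 0 1;0 0 0 0 1;0 0 0 0 1;0 0 0 0 1;0 0 0 0 1;0 0 0 0 1;0 0 0 0 1;0 0 0 0 1;0 0 0 0 1;0 0 0 0 1")

```text
time: 14.63
tcp_pos: [0.5247, -0.0877, 0.2044]
tool_rot: [2.41, -1.97, -0.079]
ft_force: [-1.1, 1.3, 2.5]
finger_gap: 0.0454
```

Request:
jog_arm(deltas="0 0 0 0 1;0 0 0 0 1;0 0 0 0 1;0 0 0 0 1;0 0 0 0 1;0 0 0 0 1")

```text
time: 15.13
tcp_pos: [0.5247, -0.0877, 0.2044]
tool_rot: [2.41, -1.97, -0.079]
ft_force: [-1.2, 0.3, 1.1]
finger_gap: 0.0455
```

```bash
python3 w.py;python3 aim.py|tail -4; python3 - <<'E'
from h import *
im,d=robot.camera('scene'); save('pics/s5.png',im[120:260,230:380],4)
c=cal('top'); im,d=robot.camera('top'); P=pts(d,c)
m=np.zeros((420,560),np.uint8); cv2.fillPoly(m,[np.array([(200,196),(240,188),(255,236),(210,240)])],1)
for dd,nm in [(d,"now"),(np.load("top0.npz")["d"],"start")]:
    X=pts(dd,c)[m>0]; X=X[(X[:,2]>.08)&(X[:,2]<.16)]; cc=X.mean(0); n=np.linalg.svd(X-cc,full_matrices=False)[2][2]; print(nm,cc.round(4),(n*np.sign(n[2])).round(4),len(X))
E
```

```text
15.1333 [ 0.5247 -0.0877  0.2044] az -78.55 z [-0.057  0.01  -0.998] F [-1.15  0.27  1.05] T [0.205 0.244 0.065] gap 0.045541928418835045
origin world [ 0.5491 -0.0817  0.1594] axis world [-0.296 -0.081  0.952]
tilt err deg 3.43 dist along axis 0.0319 needed lateral shift world [0.0015 0.0012 0.0007] units [-0.007 -0.014 -0.006]
per 10mm along -n units [ 0.001 -0.034  0.076] per 10mm along -Z [ 0.    -0.03   0.078]
F [-1.73  0.87  1.58] -n.F 2.01
now [0.5034 0.0483 0.1192] [-0.3519 -0.0592  0.9342] 2108
start [0.5035 0.0483 0.1192] [-0.3523 -0.0623  0.9338] 2111
```

View pics/s5.png

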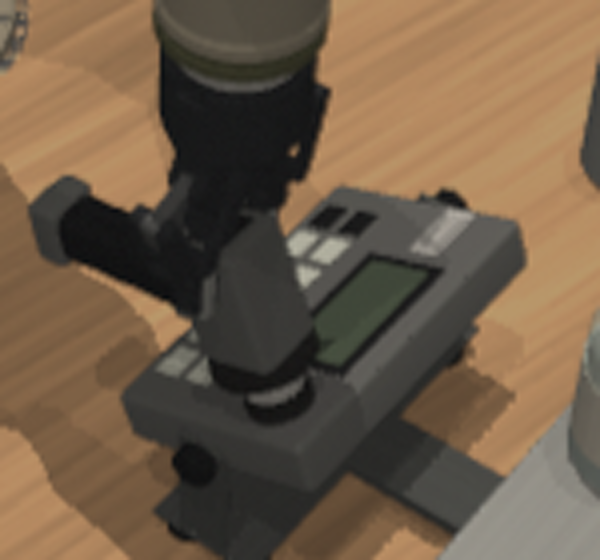

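Request:
jog_arm(deltas="0 0.02 -0.045 0 1;0 0.03 -0.07 0 1;0 0.03 -0.1 0 1;0 0.02 -0.12 0 1;0.05 0.04 -0.1 0 1;0 0 0 0 1")

```text
time: 15.78
tcp_pos: [0.5111, -0.0986, 0.2604]
tool_rot: [2.409, -1.969, -0.079]
ft_force: [0.6, 0.0, -3.2]
finger_gap: 0.0455
```

```bash
python3 w.py .416 -.3265 .25
```

```text
15.7833 [ 0.5111 -0.0986  0.2604] az -78.56 z [-0.058  0.01  -0.998] F [ 0.6   0.04 -3.18] T [-0.04  -0.126  0.008] gap 0.04547181264810959
tool units [1.706 1.149 0.114]
```

Request:
jog_arm(deltas="0.1 0.07 0 0 1;0.19 0.13 0 0 1;0.19 0.13 0 0 1;0.19 0.13 0 0 1;0.19 0.13 0 0 1;0.19 0.13 0 0 1;0.19 0.13 0 0 1;0.19 0.13 0 0 1;0.13 0.09 0 0 1;0.06 0.04 0 0 1;0 0 0 0 1;0 0 0 0 1")

```text
time: 16.78
tcp_pos: [0.4161, -0.3216, 0.2618]
tool_rot: [2.415, -1.968, -0.075]
ft_force: [0.8, 0.1, -3.0]
finger_gap: 0.0453
```

```bash
python3 w.py .416 -.3265 .20; python3 -c "
from tilt import *
ax();origin()"
```

```text
16.7833 [ 0.4161 -0.3216  0.2618] az -78.4 z [-0.053  0.011 -0.999] F [ 0.77  0.08 -3.01] T [ 0.066 -0.129 -0.003] gap 0.04527731201366843
tool units [ 0.051 -0.016  0.514]
time 16.7833 n_top tool [ 0.002  0.383 -0.924] world [-0.325 -0.09   0.941] tilt 19.72 az -164.5 cnt 5576
in-grip deg 22.55  tool tilt toward handle deg -2.88
top n [ 0.004  0.362 -0.932] 5366 front n [ 0.002 -0.913 -0.407] [ 0.0004 -0.0313 -0.0168] 9516 perp 0.049
origin tool [ 0.     -0.0279  0.0436] grip pt tool [ 0.     -0.004  -0.0179] nominal z -0.0187
origin world [ 0.4412 -0.3152  0.2169] axis world [-0.304 -0.084  0.949]
```

Request:
jog_arm(deltas="0.02 -0.01 0.1 0 1;0.02 -0.01 0.16 0 1;0 0 0.16 0 1;0 0 0.16 0 1;0 0 0.1 0 1;0 0 0 0 1;0 0 0 0 1")

```text
time: 17.47
tcp_pos: [0.4236, -0.3143, 0.1785]
tool_rot: [2.436, -1.95, -0.07]
ft_force: [1.2, 0.0, -3.7]
finger_gap: 0.0453
```

```bash
python3 w.py .416 -.3265 .177; python3 -c "
from tilt import *
T,R,o,zz=origin(); O=T+R@o;Z=R@zz; print('hood end',(O-.038*Z).round(4))
im,d=robot.camera('scene'); save('pics/s6.png',im[170:320,120:270],4)"
```

```text
17.4667 [ 0.4236 -0.3143  0.1785] az -77.37 z [-0.048  0.012 -0.999] F [ 1.19  0.05 -3.67] T [-0.007 -0.057  0.012] gap 0.045340448452757816
tool units [0.086 0.083 0.014]
top n [ 0.013  0.384 -0.923] 5602 front n [-0.004 -0.913 -0.408] [-0.     -0.031  -0.0172] 9730 perp 0.025
origin tool [ 0.     -0.0291  0.043 ] grip pt tool [ 0.     -0.0037 -0.0179] nominal z -0.0187
origin world [ 0.4498 -0.3074  0.1342] axis world [-0.331 -0.096  0.939]
hood end [ 0.4624 -0.3037  0.0986]
```

View pics/s6.png

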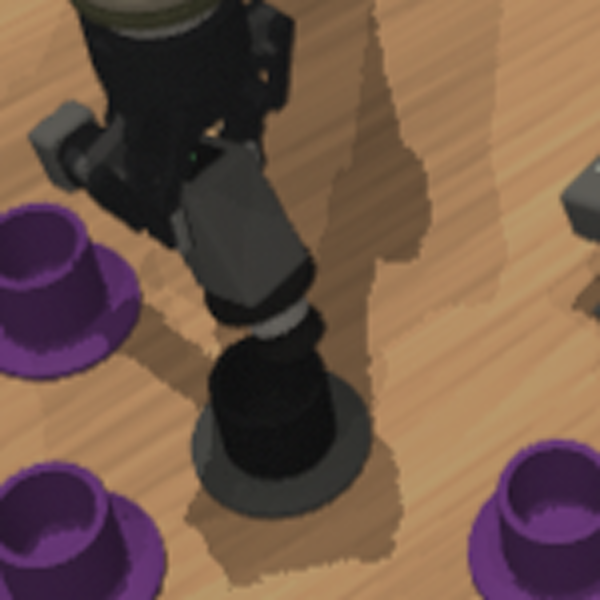

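Request:
jog_arm(deltas="0.043 0.045 0 0 1;0.043 0.045 0 0 1;0 0 0 0 1;0 0 0 0 1")

```text
time: 17.9
tcp_pos: [0.4162, -0.3291, 0.1824]
tool_rot: [2.437, -1.95, -0.06]
ft_force: [-0.3, 0.2, -3.1]
finger_gap: 0.0453
```

```bash
python3 w.py .416 -.3265 .132; python3 -c "
from tilt import *
T,R,o,zz=origin(); O=T+R@o;Z=R@zz; print('hood end',(O-.038*Z).round(4))"
```

```text
17.9 [ 0.4162 -0.3291  0.1824] az -77.34 z [-0.042  0.009 -0.999] F [-0.31  0.15 -3.1 ] T [ 0.002 -0.097 -0.041] gap 0.04529653739219386
tool units [-0.014 -0.02   0.42 ]
top n [ 0.008  0.36  -0.933] 5455 front n [-0.001 -0.914 -0.406] [ 0.0002 -0.0312 -0.0168] 9622 perp 0.049
origin tool [ 0.     -0.0277  0.0434] grip pt tool [ 0.     -0.0039 -0.0181] nominal z -0.0187
origin world [ 0.4413 -0.3226  0.1379] axis world [-0.312 -0.087  0.946]
hood end [ 0.4532 -0.3193  0.1019]
```

Request:
jog_arm(deltas="-0.007 -0.02 0.06 0 1;-0.007 -0.02 0.1 0 1;0 0 0.1 0 1;0 0 0.1 0 1;0 0 0.06 0 1;0 0 0 0 1;0 0 0 0 1")

```text
time: 18.53
tcp_pos: [0.4197, -0.3261, 0.1292]
tool_rot: [2.437, -1.952, -0.055]
ft_force: [0.3, -0.4, -3.6]
finger_gap: 0.0455
```

```bash
python3 w.py .419 -.3265 .132; python3 -c "
from tilt import *
T,R,o,zz=origin(); O=T+R@o;Z=R@zz; print('hood end',(O-.038*Z).round(4))"
```

```text
18.5333 [ 0.4197 -0.3261  0.1292] az -77.42 z [-0.039  0.007 -0.999] F [ 0.3  -0.4  -3.65] T [-0.088 -0.038  0.003] gap 0.045520281160473526
tool units [ 0.002  0.007 -0.023]
top n [ 0.007  0.385 -0.923] 5650 front n [-0.002 -0.913 -0.407] [ 0.0002 -0.031  -0.0173] 9761 perp 0.024
origin tool [ 0.    -0.029  0.043] grip pt tool [ 0.     -0.0036 -0.0179] nominal z -0.0187
origin world [ 0.4463 -0.3194  0.0851] axis world [-0.339 -0.091  0.936]
hood end [ 0.4592 -0.316   0.0495]
```

Request:
jog_arm(deltas="0 0 0 0 1;0 -0.04 0 0 1;0 -0.05 0 0 1;0 -0.05 0 0 1;0 -0.05 0 0 1;0 -0.05 0 0 1;0 0 0 0 1;0 0 0 0 1", squeeze=20)

```text
time: 19.25
tcp_pos: [0.4358, -0.3234, 0.13]
tool_rot: [2.417, -1.954, -0.08]
ft_force: [-2.0, -1.0, -5.1]
finger_gap: 0.0455
```

```bash
python3 w.py .459 -.318 .129; python3 -c "
from tilt import *
ax()
T,R,o,zz=origin(); O=T+R@o;Z=R@zz; print('hood end',(O-.038*Z).round(4))"
```

```text
19.25 [ 0.4358 -0.3234  0.13  ] az -77.93 z [-0.061  0.007 -0.998] F [-2.05 -1.04 -5.14] T [-0.263  0.392 -0.031] gap 0.045488988788958844
tool units [-0.004 -0.199 -0.003]
time 19.25 n_top tool [ 0.005  0.252 -0.968] world [-0.186 -0.065  0.98 ] tilt 11.35 az -160.8 cnt 6360
in-grip deg 14.58  tool tilt toward handle deg -3.33
top n [-0.009  0.267 -0.964] 6180 front n [-0.003 -0.959 -0.282] [ 0.0002 -0.0288 -0.0139] 7814 perp 0.016
origin tool [ 0.     -0.0195  0.0461] grip pt tool [ 0.     -0.0019 -0.0175] nominal z -0.0187
origin world [ 0.4523 -0.3189  0.0829] axis world [-0.203 -0.063  0.977]
hood end [ 0.46   -0.3165  0.0458]
```

Request:
jog_arm(deltas="0 -0.05 0 0 1;0 -0.05 0 0 1;0 -0.05 0 0 1;0 -0.05 0 0 1;0 -0.03 0 0 1;0 0 0 0 1;0 0 0 0 1")

```text
time: 19.93
tcp_pos: [0.4537, -0.32, 0.1288]
tool_rot: [2.403, -1.954, -0.099]
ft_force: [-1.7, -1.7, -3.9]
finger_gap: 0.0457
```

```bash
python3 w.py .459 -.318 .129; python3 -c "
from tilt import *
ax()
T,R,o,zz=origin(); O=T+R@o;Z=R@zz; print('hood end',(O-.038*Z).round(4))"
```

```text
19.9333 [ 0.4537 -0.32    0.1288] az -78.27 z [-0.077  0.007 -0.997] F [-1.74 -1.72 -3.88] T [-0.332  0.534  0.05 ] gap 0.04568057405552936
tool units [-0.007 -0.047 -0.005]
time 19.9333 n_top tool [-0.01   0.103 -0.995] world [-0.026 -0.019  0.999] tilt 1.87 az -144.2 cnt 7130
in-grip deg 5.92  tool tilt toward handle deg -4.21
top n [ 0.008  0.087 -0.996] 6907 front n [-0.001 -0.991 -0.133] [ 0.0003 -0.0262 -0.0091] 5580 perp 0.046
origin tool [ 0.     -0.0062  0.0485] grip pt tool [ 0.     -0.0004 -0.0173] nominal z -0.0187
origin world [ 0.456  -0.3184  0.08  ] axis world [-0.009 -0.025  1.   ]
hood end [ 0.4564 -0.3174  0.042 ]
```

Request:
jog_arm(deltas="0 -0.005 0.04 0 1;0 -0.005 0.04 0 1;0 0 0.03 0 1;0 0 0.02 0 1;0 0 0 0 1;0 0 0 0 1", squeeze=25)

```text
time: 20.53
tcp_pos: [0.4579, -0.3189, 0.1157]
tool_rot: [2.408, -1.955, -0.088]
ft_force: [-4.4, -2.6, -2.6]
finger_gap: 0.0455
```

```bash
python3 w.py .459 -.318 .114; python3 -c "
from tilt import *
ax()
T,R,o,zz=origin(); O=T+R@o;Z=R@zz; print('hood end',(O-.038*Z).round(4))"
```

```text
20.5333 [ 0.4579 -0.3189  0.1157] az -78.18 z [-0.068  0.006 -0.998] F [-4.37 -2.55 -2.56] T [-0.774  1.148  0.058] gap 0.04554682851596051
tool units [-0.005 -0.011  0.014]
time 20.5333 n_top tool [-0.004  0.062 -0.998] world [ 0.007 -0.015  1.   ] tilt 0.96 az -65.4 cnt 7124
in-grip deg 3.54  tool tilt toward handle deg -3.75
top n [ 0.003  0.057 -0.998] 7273 front n [-0.    -0.996 -0.091] [ 0.0002 -0.0254 -0.0089] 5146 perp 0.034
origin tool [ 0.     -0.0036  0.0481] grip pt tool [ 0.      0.0001 -0.0178] nominal z -0.0187
origin world [ 0.458  -0.3179  0.0674] axis world [ 0.012 -0.018  1.   ]
hood end [ 0.4576 -0.3172  0.0294]
```

Request:
jog_arm(deltas="0.004 0.01 0.01 0 1;0.004 0.01 0.015 0 1;0 0 0.015 0 1;0 0 0 0 1;0 0 0 0 1")

```text
time: 21.05
tcp_pos: [0.4583, -0.3188, 0.1156]
tool_rot: [2.412, -1.956, -0.081]
ft_force: [-3.1, -1.9, -3.5]
finger_gap: 0.0453
```

```bash
python3 w.py .456 -.318 .114; python3 -c "
from tilt import *
ax()
T,R,o,zz=origin(); O=T+R@o;Z=R@zz
im,d=robot.camera('scene'); save('pics/s7.png',im[170:320,120:270],4)"
```

```text
21.05 [ 0.4583 -0.3188  0.1156] az -78.12 z [-0.062  0.006 -0.998] F [-3.08 -1.89 -3.45] T [-0.544  0.734 -0.003] gap 0.04531660779954341
tool units [-0.01   0.016  0.014]
time 21.05 n_top tool [ 0.018  0.057 -0.998] world [ 0.011 -0.035  0.999] tilt 2.1 az -73.0 cnt 7028
in-grip deg 3.24  tool tilt toward handle deg -3.43
top n [ 0.003  0.054 -0.999] 7276 front n [-0.002 -0.997 -0.08 ] [ 0.0001 -0.0253 -0.0082] 5057 perp 0.027
origin tool [ 0.     -0.0033  0.048 ] grip pt tool [ 0.      0.0003 -0.0179] nominal z -0.0187
origin world [ 0.4584 -0.3178  0.0674] axis world [ 0.01  -0.017  1.   ]
```

View pics/s7.png

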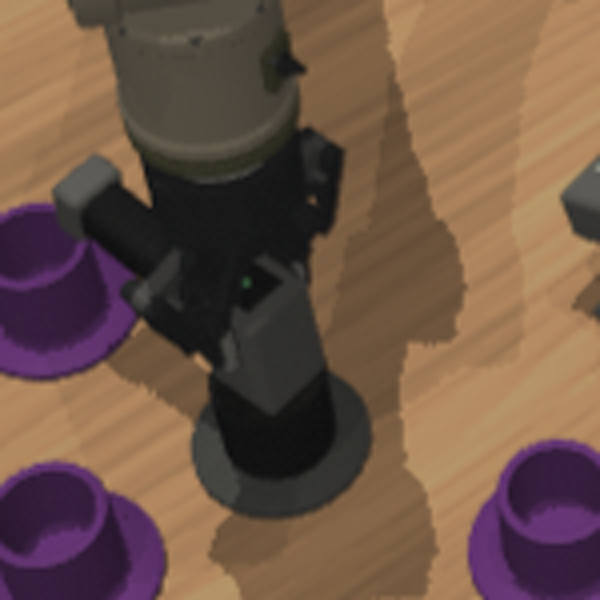

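Request:
jog_arm(deltas="0.005 0.02 0 0 1;0.005 0.02 0.02 0 1;0 0 0.03 0 1;0 0 0.03 0 1;0 0 0 0 1")

```text
time: 21.62
tcp_pos: [0.4604, -0.3187, 0.1156]
tool_rot: [2.421, -1.959, -0.064]
ft_force: [0.1, 0.1, -3.6]
finger_gap: 0.0452
```

```bash
python3 w.py .456 -.318 .114; python3 -c "
from tilt import *
ax()
T,R,o,zz=origin()"
```

```text
21.6167 [ 0.4604 -0.3187  0.1156] az -77.97 z [-0.049  0.005 -0.999] F [ 0.08  0.13 -3.56] T [-0.006  0.185  0.026] gap 0.04521711716849465
tool units [-0.013  0.034  0.015]
time 21.6167 n_top tool [-0.014  0.019 -1.   ] world [0.027 0.004 1.   ] tilt 1.59 az 9.3 cnt 7400
in-grip deg 1.07  tool tilt toward handle deg -2.67
top n [ 0.006  0.008 -1.   ] 7286 front n [-0.002 -0.999 -0.05 ] [ 0.0001 -0.0246 -0.0081] 4663 perp 0.042
origin tool [-0.     -0.      0.0474] grip pt tool [ 0.      0.0005 -0.0186] nominal z -0.0187
origin world [ 0.4582 -0.3184  0.068 ] axis world [ 0.041 -0.007  0.999]
```

Request:
jog_arm(deltas="0 0.01 0.04 0 1;0 0 0.05 0 1;0 0 0.05 0 1;0 0 0 0 1")

```text
time: 22.05
tcp_pos: [0.4619, -0.318, 0.1147]
tool_rot: [2.425, -1.962, -0.048]
ft_force: [-2.5, 1.0, -4.8]
finger_gap: 0.0455
```

```bash
python3 w.py .456 -.318 .114; python3 -c "
from tilt import *
ax()
T,R,o,zz=origin()"
```

```text
22.05 [ 0.4619 -0.318   0.1147] az -77.96 z [-0.038  0.002 -0.999] F [-2.55  1.04 -4.84] T [-0.038  0.695 -0.008] gap 0.0454710380039001
tool units [-0.01   0.048  0.008]
time 22.05 n_top tool [ 0.002 -0.022 -1.   ] world [0.06  0.001 0.998] tilt 3.43 az 0.7 cnt 7087
in-grip deg -1.25  tool tilt toward handle deg -2.12
top n [ 0.002 -0.001 -1.   ] 7308 front n [-0.001 -0.999 -0.034] [ 0.0002 -0.0239 -0.0089] 4607 perp 0.035
origin tool [-0.      0.0012  0.0463] grip pt tool [ 0.      0.0011 -0.0197] nominal z -0.0187
origin world [ 0.4588 -0.3182  0.0682] axis world [ 0.04  -0.002  0.999]
```

Request:
jog_arm(deltas="0.005 0.04 0 0 1;0.005 0.04 0 0 1;0 0 0 0 1;0 0 0 0 1")

```text
time: 22.48
tcp_pos: [0.4554, -0.3208, 0.1128]
tool_rot: [2.43, -1.961, -0.044]
ft_force: [-3.4, 2.9, 14.7]
finger_gap: 0.0452
```

```bash
python3 w.py .456 -.318 .114; python3 -c "
from tilt import *
ax()
T,R,o,zz=origin()
im,d=robot.camera('wrist'); save('pics/w7.png',im)"
```

```text
22.4833 [ 0.4554 -0.3208  0.1128] az -77.81 z [-0.034  0.003 -0.999] F [-3.41  2.93 14.69] T [ 0.443  0.747 -0.079] gap 0.045178057523702325
tool units [-0.022 -0.009 -0.01 ]
time 22.4833 n_top tool [-0.01  -0.003 -1.   ] world [0.035 0.007 0.999] tilt 2.04 az 12.0 cnt 7331
in-grip deg -0.17  tool tilt toward handle deg -1.88
top n [-0.002 -0.003 -1.   ] 7388 front n [-0.002 -0.999 -0.033] [ 0.0002 -0.0239 -0.0087] 4642 perp 0.036
origin tool [-0.      0.0013  0.0461] grip pt tool [ 0.      0.0011 -0.0199] nominal z -0.0187
origin world [ 0.4526 -0.321   0.0667] axis world [ 0.036 -0.002  0.999]
```

View pics/w7.png

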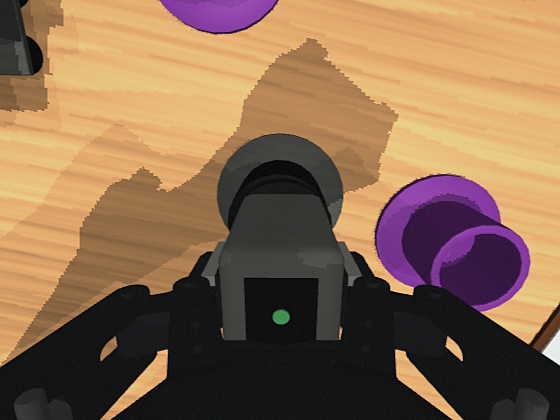

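Request:
jog_arm(deltas="-0.012 -0.012 -0.005 0 1;-0.012 -0.012 -0.005 0 1;0 0 0 0 1;0 0 0 0 1")

```text
time: 22.97
tcp_pos: [0.457, -0.3186, 0.1128]
tool_rot: [2.428, -1.962, -0.045]
ft_force: [-2.0, 1.3, 11.0]
finger_gap: 0.0451
```

```bash
python3 w.py .456 -.318 .114; python3 -c "
from tilt import *
T,R,o,zz=origin()"
```

```text
22.9667 [ 0.457  -0.3186  0.1128] az -77.9 z [-0.035  0.003 -0.999] F [-1.97  1.3  10.96] T [ 0.045  0.582 -0.079] gap 0.04508074503852506
tool units [-0.006  0.007 -0.009]
top n [-0.008  0.008 -1.   ] 7247 front n [-0.004 -0.999 -0.033] [ 0.     -0.0238 -0.0087] 4660 perp 0.026
origin tool [-0.      0.0007  0.0463] grip pt tool [ 0.      0.0012 -0.0197] nominal z -0.0187
origin world [ 0.4546 -0.3186  0.0666] axis world [ 0.027 -0.004  1.   ]
```

Seated and centred, with the collar loaded on the rim (about 14 N). I'll release it now.

Request:
jog_arm(deltas="0 0 0 0 1;0 0 0 0 0.7;0 0 0 0 0.5;0 0 0 0 0.3;0 0 0 0 0;0 0 0 0 0;0 0 0 0 0;0 0 0 0 0;0 0 0 0 0;0 0 0 0 0", squeeze=20)

```text
time: 23.85
tcp_pos: [0.457, -0.3181, 0.1104]
tool_rot: [2.429, -1.962, -0.049]
ft_force: [0.8, 0.2, 0.5]
finger_gap: 0.0848
```

```bash
python3 w.py; python3 -c "
from tilt import *
ax();T,R,o,zz=origin()"
```

```text
23.85 [ 0.457  -0.3181  0.1104] az -77.88 z [-0.036  0.005 -0.999] F [0.75 0.23 0.55] T [-0.03   0.001 -0.035] gap 0.08482899232938389
time 23.85 n_top tool [-0.007  0.006 -1.   ] world [0.03  0.001 1.   ] tilt 1.7 az 1.4 cnt 7262
in-grip deg 0.32  tool tilt toward handle deg -1.99
top n [-0.02  -0.004 -1.   ] 7299 front n [-0.001 -0.999 -0.034] [ 0.0002 -0.0239 -0.0113] 4852 perp 0.038
origin tool [-0.      0.0013  0.0438] grip pt tool [ 0.      0.001  -0.0222] nominal z -0.0187
origin world [ 0.4542 -0.3182  0.0667] axis world [ 0.04  -0.004  0.999]
```

Request:
jog_arm(deltas="0 0 -0.05 0 0;0 0 -0.1 0 0;0 0 -0.2 0 0;0 0 -0.25 0 0;0 0 -0.25 0 0;0 0 -0.25 0 0;0 0 -0.2 0 0;0 0 0 0 0;0 0 0 0 0;0 0 0 0 0")

```text
time: 24.78
tcp_pos: [0.4622, -0.3183, 0.277]
tool_rot: [2.429, -1.962, -0.049]
ft_force: [-0.5, 0.6, -0.4]
finger_gap: 0.0853
```

```bash
python3 w.py; python3 - <<'E'
from h import *
c=cal("wrist"); im,d=robot.camera("wrist"); save("pics/w8.png",im); P=pts(d,c)
m=(abs(P[...,2]-.156)<.01)&(np.hypot(P[...,0]-.456,P[...,1]+.317)<.03); X=P[m]
for _ in range(4):
    cc=X.mean(0); n=np.linalg.svd(X-cc,full_matrices=False)[2][2]; r=(X-cc)@n; X=X[abs(r)<.0015]
n*=np.sign(n[2]); print("top plane",cc.round(4),n.round(3),np.degrees(np.arccos(n[2])).round(2),cv2.minAreaRect((X[:,:2]*1000).astype(np.float32)))
im,d=robot.camera("scene"); save("pics/s8.png",im[100:400,100:500],1.9)
E
```

```text
24.7833 [ 0.4622 -0.3183  0.277 ] az -77.87 z [-0.036  0.005 -0.999] F [-0.49  0.55 -0.42] T [-0.058 -0.104  0.036] gap 0.08531446576666268
top plane [ 0.4573 -0.3187  0.156 ] [0.015 0.005 1.   ] 0.88 ((457.3700256347656, -318.72760009765625), (46.231056213378906, 42.543819427490234), 12.033459663391113)
```

View pics/s8.png

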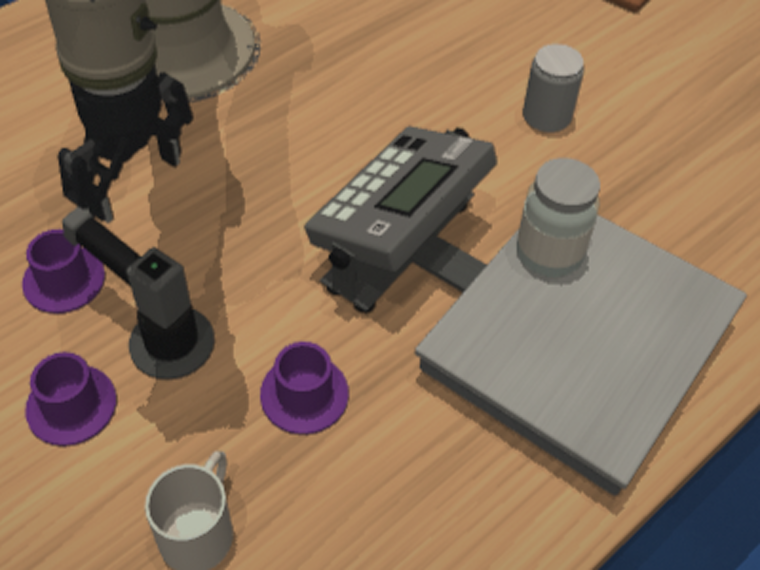

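View pics/w8.png

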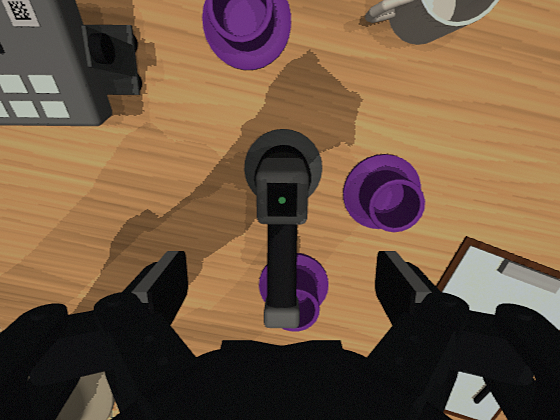

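The reader is home: head top at z = 0.156 m, 0.9° from upright, with the dark foot concentric around it at (283,165) in the wrist view. Everything else is in place, so I'm handing in.

```bash
python3 -c "
from station import robot
print(robot.job_done(), robot.sense()['time'])"
```

```text
the job is handed in; nothing more can be done
the job is handed in; nothing more can be done
```

I read the scale's code plate with the reader, put the reader back in its cradle and handed the job in at about 25 s. No verdict was reported.

**How it was done:** The moves cannot tilt the tool, so I leaned the reader about 22° in the grip against the cradle cup's inner wall. I then set the hood over the code plate and held it there for 2–3 s at two depths. Afterwards I righted the reader against the opposite wall, seated the collar on the rim (about 14 N), let go and withdrew.

**Hold on the plate:**
- **Force and hood travel:** the contact force was about 4–5 N, which puts the hood about 5.5–6.5 mm in.
- **Squareness and centring:** the axis was 2–3.5° off square, and the hood was centred within about 2–3 mm.
- **Indicator:** the face plane matched its start position to about 0.1 mm (top camera).

**After release:** the head top sits at 156 mm (nominal), 0.9° from upright and about 2 mm from the cup's centre. The jar, tin and mug look untouched; I checked these only by eye.

**Disagreements and weak spots:**
- The wrist and scene cameras differed by 2–4 mm on the reader's position, so I used a compromise.
- The head's top and front faces gave tilts about 2° apart.
- Hood travel was inferred from force and geometry, not measured directly.
- The first lowering stuck about 2 mm above home until I shifted the reader sideways.

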